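Clip a temperature logger onto the snap hook of a lab stand

ROBOT

A 7-joint arm with a two-finger parallel gripper is mounted at the origin on the work surface. World frame = base frame: x ahead of the robot, y to its left, z up, the work surface at z = 0. Lengths are in m, angles in rad, forces in N, time in s.
With the tool pointing down it reaches from about 0.425 to 0.925 m from the base axis. Payload 6.8 kg.
Tool frame: the origin (TCP) lies midway between the tips of the shut fingers; the grasp point (between the pads) lies 19 mm behind it; z points along the fingers, y is the direction in which the jaws open and shut (so a half turn about z gives the same grasp; the last joint's range is limited). The gripper opens to 88 mm and grips with 3 to 60 N. Pads are 20 mm wide; open, the fingers measure 115 mm over their backs; the gripper's body (75 mm by 178 mm) begins 61 mm behind the grasp point.
Start: joints at [1.069, 0.477, 0.022, 1.555, -0.011, 1.109, -0.083], TCP at [0.259, -0.623, 0.223] pointing down, gripper open.
Joint ranges: [-2.96, 2.96], [-0.34, 2.1], [-1.41, 1.46], [0.24, 2.44], [-1.37, 4.51], [0.17, 1.92], [-2.96, 2.96]. Speed limits (rad/s): [2.39, 2.39, 3.14, 3.14, 3.14, 3.14, 3.14].

INTERFACE

Orientations are given as [roll, pitch, yaw] about the fixed x, y, z axes, in that order (R = Rz(yaw) Ry(pitch) Rx(roll)).
In Python, from bench import manip gives the robot as it stands. The module is installed in compiled form; this text tells all that it offers.
- The arm moves only by the tool play_rows, never from a script. Its argument "commands" is a list that holds one entry, the list of rows, each a list of 7 numbers: the shift along the tool's x, y, z in m, then the turn, a rotation vector about the tool's x, y, z in degrees, then the finger opening in m, from 0 to 0.0878. In form: [[[x, y, z, ax, ay, az, hand], ...]]. A call has 1 to 10 rows; each row shifts and turns the pose as measured when the row begins, along the tool's axes as they then stand; what a row does not reach is not made up. A row lasts 1/8 s, in which the tool goes at most 62.5 mm and 10.7 degrees, less where a joint would pass 70% of its speed; a pose out of reach is approached as far as the arm can. A call is refused whole if a number of a shift passes 0.0625 or a number of a turn 10.7, either way. A call with a gripper value outside its range is refused whole. The fingers move at their own pace and stop on an object; "newtons" is the grip in N (left out, the last holds). Time passes only in rows, so rows that do not move let the fingers close. It gives the time, the measured TCP pose, the force and the opening at its end, in the units of the state.
- manip.state(): the state, without advancing time (a new reading comes with each control period).
- manip.capture(name): name is "scene" or "top" or "wrist"; returns the picture (480x640x3 uint8, red, green, blue); there is no depth.
- manip.calibration(name): a dict with "vfov" (degrees; the focal length in pixels is half the picture's height over the tangent of half this angle, whatever the lens; pixels are square), "cx", "cy" (the principal point, pixels), "distortion" ([k1, k2, p1, p2, k3] as OpenCV has them; the pictures are not rectified), "world_from_camera" (4x4, takes a point from camera to world coordinates). Camera axes: x right, y down, z forward; pixel columns grow to the right and rows downward; lengths in m; the calibration is good to about 2 mm. A picture is of the moment at which its call begins: read the wrist's pose just before it. calibration takes no time and is no camera call; for the wrist camera it gives the pose at the moment of the call.
- manip.hand_in(): hands the job in, once; it reports no verdict.
The state is a dict: "time": time; "joint_pos": joint angles; "dq": joint speeds; "tau": joint torques, N m; "tcp_pos": TCP position; "eef_rot": TCP orientation; "force": force on the tool from outside, world axes, zero at the start; "ft_torque": the same for the moment, N m; "width": finger opening in m.
Only numpy, scipy, OpenCV 4.12 (cv2) and the standard library are available. Lean on these libraries where they do the work, as an engineer would, in place of code of your own. Each camera call takes 0.05 s, during which the arm holds its last target. There are 200 camera calls.

TASK

Lift the middle one of the three steel temperature loggers out of the docking block by its loop and stand it upright on the bench; let go, and take it again by its body so that the loop is free. Push the loop in past the sprung gate of the lab stand's snap hook, so that the gate snaps shut behind it, and leave the logger hanging still in the bend of the hook. Leave the other two loggers in their wells, and the bottle and the tip box where they stand.

Things in the scene. Friction and masses are not known exactly. Their poses are not given: they have to be found in the camera images.
- logger_mid (a point): Middle logger, the one to hang: steel cylinder 40 mm across, 100 mm tall, flat foot, about 0.3 kg, with a rigid upright loop of 8 x 8 mm bar, flat-faced, on top (148 mm over all). Point on its axis 50 mm above the foot; z points from foot to loop. The loop lies in the y-z plane: legs at y = +-16 mm, hole 24 mm wide (along y), 40 mm high above the cylinder. Half a turn about z changes nothing
- loop_crown (a point): Centre of the bar at the top (crown) of that logger's loop, 94 mm above logger_mid along z. The bar's underside is 4 mm below this point, its top 4 mm above. Axes as logger_mid
- dock: Fixed block 76 x 200 x 110 mm high; origin under its centre, y along its length. Three wells 43 mm wide, 98 mm deep at y = -60, 0, +60 mm hold the loggers upright, feet 12 mm above the bench: only the loops and 2 mm of the cylinders stand out. The loops lie in line along the row (within 0.1 rad) with no room for fingers between them: pinch a loop across its 8 mm bar, along the block's x
- side_a_mid (a point): Bystander: like logger in the well at y = -60 mm of the block; point half-way up its cylinder. To be left in its well
- side_b_mid (a point): Bystander: like logger in the well at y = +60 mm of the block; point half-way up its cylinder. To be left in its well
- stand: Fixed lab stand; origin on the bench plumb below the hook's seat. x: level direction in which a loop is pushed into the hook (roughly away from the robot); z up. Foot plate 130 mm wide, 12 mm high, x = -45 to 165 mm. Rod 12 mm thick at x = 135 mm, 447 mm high. A clamp arm 22 mm thick at 328 mm height runs from the rod to x = -11 mm; the snap hook is bolted rigidly below its end
- nose_tip (a point): Top of the free, upturned end (nose) of the steel snap hook (9 mm bar, in the stand's x-z plane, open side to -x). Stand frame: x = -17 mm, height 250 mm. From it the bend goes down and round to the spine (x = +17 mm): 25 mm wide inside, lowest inner face 17 mm and lowest outer face 26 mm below this point. A loop enters with its crown above and its cylinder below this. Axes as stand
- hook_seat (a point): Where the crown's centre lies when the logger hangs in the bend: 17 mm beyond the nose tip along the stand's x and 13 mm below it. Axes as stand
- gate (a joint): The hook's sprung gate: 7 mm bar hinged 53 mm above the nose tip, hanging down to it. 0 rad = shut; grows as its lower end swings inward (stand +x), stop at 0.55. Starts at about 1.5 N at its lower end, fully in at 3 to 4 N. A crown centred about 8 mm above the nose tip opens it to about 0.4 rad when past the nose; it springs shut once the crown sinks into the bend
- reagent_mid (a point): Bystander: amber bottle, 60 mm in diameter, 130 mm tall; point 60 mm above the bench. To be left alone
- tipbox_mid (a point): Bystander: closed white pipette tip box, 87 x 127 x 69 mm; point half-way up. To be left alone
Not all that is in view belongs to the job. What is shaped like the part that bears logger_mid but purple, turquoise or yellow is not meant.

How it is judged:
By the outcome, as a careful person would: the job done as asked, in the order asked, and still so for the second after the job is handed in, with the robot touching nothing.
It also fails if it takes over 72 s, if anything falls off the work surface, if the arm or the gripper's body presses on something with over 40 N, if the wrist force passes 120 N, or if a joint passes its speed limit or range.

## Working session

There is one attempt and no reset: what is moved stays moved. The work goes in short steps, Python scripts to look and compute and a tool call to move; the robot and the scene stay as the last step left them, time stands still between calls to the robot, and variables do not carry over. Pictures are saved under pics/ and viewed, about 8 in all and at most 12, crops included, and the job is handed in when it is done.

Besides the shell and the picture viewer there is one more tool, called as a command line: name --argument value ..., lists and objects as JSON in quotes. play_rows: Moves the arm, as the interface text tells. Its arguments: {"type":"object","properties":{"commands":{"type":"array","items":{"type":"array","items":{"type":"array","items":{"type":"number"}}}},"newtons":{"type":"number"}},"required":["commands"]}

```bash
mkdir -p pics; cat > h.py <<'E'
import numpy as np, cv2, json
from bench import manip
np.set_printoptions(precision=4,suppress=True)
def K(c):
    f=240/np.tan(np.radians(c["vfov"])/2); return np.array([[f,0,c["cx"]],[0,f,c["cy"]],[0,0,1.]])
def ray(c,p):
    u=cv2.undistortPoints(np.array([[p]],float),K(c),np.array(c["distortion"],float),None,None,None)[0,0] if False else cv2.undistortPoints(np.array([[p]],float),K(c),np.array(c["distortion"],float))[0,0]
    T=np.array(c["world_from_camera"]); d=T[:3,:3]@np.array([u[0],u[1],1]); return T[:3,3],d/np.linalg.norm(d)
def onz(c,p,z):
    o,d=ray(c,p); return o+d*(z-o[2])/d[2]
def proj(c,P):
    T=np.linalg.inv(np.array(c["world_from_camera"])); r,_=cv2.Rodrigues(T[:3,:3])
    return cv2.projectPoints(np.array(P,float).reshape(-1,1,3),r,T[:3,3],K(c),np.array(c["distortion"],float))[0][:,0]
def tri(rs):
    A=np.zeros((3,3));b=np.zeros(3)
    for o,d in rs:
        M=np.eye(3)-np.outer(d,d);A+=M;b+=M@o
    p=np.linalg.solve(A,b); return p,[np.linalg.norm((np.eye(3)-np.outer(d,d))@(p-o)) for o,d in rs]
def snap(n,f):
    c=manip.calibration(n); im=manip.capture(n); cv2.imwrite(f"pics/{f}.png",im[:,:,::-1]); json.dump({k:(np.array(v).tolist()) for k,v in c.items()},open(f"pics/{f}.json","w")); return c,im
def cal(f): return json.load(open(f"pics/{f}.json"))
E
python3 - <<'E'
from h import *
for n in ("scene","top","wrist"):
    c,im=snap(n,n+"0"); print(n,c["vfov"],c["distortion"],np.array(c["world_from_camera"]))
print(manip.state())
E
```

```text
scene 43.49244918513102 [-0.1892  0.      0.      0.      0.    ] [[-0.0727  0.5979 -0.7983  1.617 ]
 [ 0.9973  0.0392 -0.0615  0.0731]
 [-0.0055 -0.8006 -0.5991  0.9514]
 [ 0.      0.      0.      1.    ]]
top 49.4058006088316 [-0.0474  0.      0.      0.      0.    ] [[-0.0092 -0.9874  0.158   0.4884]
 [-1.      0.0094  0.0006  0.0104]
 [-0.0021 -0.1579 -0.9874  1.0528]
 [ 0.      0.      0.      1.    ]]
wrist 61.18840342499693 [-0.0527  0.      0.      0.      0.    ] [[ 0.3833 -0.8939 -0.2324  0.3229]
 [-0.9236 -0.3715 -0.0941 -0.5968]
 [-0.0022  0.2507 -0.9681  0.3833]
 [ 0.      0.      0.      1.    ]]
{'time': 0.15, 'joint_pos': array([ 1.0689,  0.4776,  0.0224,  1.5562, -0.0115,  1.1093, -0.0831]), 'dq': array([ 0.0004, -0.0018,  0.0002, -0.0022,  0.0006,  0.0009,  0.0005]), 'tau': array([  0.002 , -58.3291,   1.5363, -27.2874,  -0.0543,   0.0144,
         0.0001]), 'tcp_pos': array([ 0.2588, -0.6229,  0.2219]), 'eef_rot': array([-3.1402,  0.0001,  0.3938]), 'force': array([ 1.2131, -0.4416,  0.0697]), 'ft_torque': array([ 0.0167, -0.0366, -0.0342]), 'width': 0.08791036813995555}
```

View pics/scene0.png

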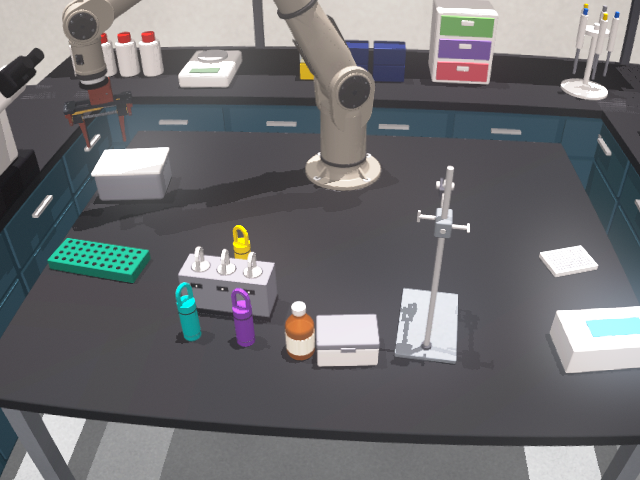

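View pics/top0.png

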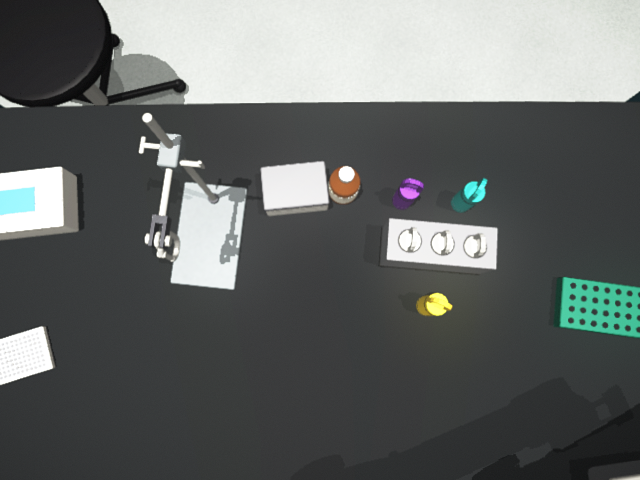

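Scene view: the dock with three steel loops is near (228,285), the coloured look-alikes surround it, and the stand is at right with its plate at (428,325). Top view: dock (386–497, 219–270), middle loop (443,243), stand plate corners (185,182), (246,186), (234,290), (171,283), hook near (158,240).

```bash
python3 - <<'E'
from h import *
c=cal("top0"); im=cv2.imread("pics/top0.png")
print("dock top est", [onz(c,p,.11)[:2] for p in [(389,219),(497,228),(497,268),(387,262)]])
print("loops@.112", [onz(c,p,.113)[:2] for p in [(408,240),(442,243),(475,246)]])
P=[onz(c,p,.012)[:2] for p in [(185,182),(246,186),(234,290),(171,283)]]
print("plate",P); 
print("rod foot",onz(c,(214,200),.012)[:2],"rod top",onz(c,(147,118),.447)[:2])
print("bottle/box/purple/teal/yellow",[onz(c,p,z)[:2] for p,z in [((346,174),.13),((295,185),.069),((405,200),.0),((462,205),0),((428,308),0)]])
g=cv2.cvtColor(im,cv2.COLOR_BGR2GRAY)
m=((g>120)).astype(np.uint8)
n,l,st,ce=cv2.connectedComponentsWithStats(m)
for i in range(1,n):
    if 150<st[i,4]<20000:
        ct=cv2.findContours((l==i).astype(np.uint8),0,2)[0][0]
        print(st[i],ce[i],cv2.boxPoints(cv2.minAreaRect(ct)).astype(int).tolist())
a=cv2.resize(im[210:290,370:510],None,fx=4,fy=4,interpolation=2)
b=cv2.resize(im[100:290,120:260],None,fx=3,fy=3,interpolation=2)
h=max(a.shape[0],b.shape[0]); o=np.zeros((h,a.shape[1]+b.shape[1],3),np.uint8); o[:a.shape[0],:a.shape[1]]=a;o[:b.shape[0],a.shape[1]:]=b
s=cv2.resize(cv2.imread("pics/scene0.png")[160:360,390:480],None,fx=2.4,fy=2.4)[:h]
o[320:320+min(h-320,480),:0]=0
o=o[:,:]; print(o.shape); o=cv2.resize(o,(800,int(800*h/o.shape[1])))
cv2.imwrite("pics/crop1.png",o[:600])
E
```

```text
dock top est [array([ 0.6714, -0.1297]), array([ 0.6527, -0.329 ]), array([ 0.5787, -0.3242]), array([ 0.5918, -0.1235])]
loops@.112 [array([ 0.6315, -0.1627]), array([ 0.6253, -0.2247]), array([ 0.6192, -0.2851])]
plate [array([0.7722, 0.2736]), array([0.7623, 0.1473]), array([0.5494, 0.1689]), array([0.5643, 0.2956])]
rod foot [0.7335 0.2127] rod top [0.7355 0.2134]
bottle/box/purple/teal/yellow [array([ 0.752 , -0.0508]), array([0.7483, 0.0446]), array([ 0.7325, -0.1805]), array([ 0.7209, -0.2986]), array([ 0.5104, -0.2187])]
[139 133  42  35 721] [163.7753 150.2926] [[137, 163], [140, 130], [180, 134], [177, 167]]
[ 260  161   69   55 3095] [294.3241 187.1958] [[259, 166], [324, 160], [329, 209], [264, 215]]
[   0  166   78   74 4986] [ 37.1171 202.4013] [[-7, 173], [73, 164], [80, 230], [0, 239]]
[332 166  23  28 441] [344.0023 179.8912] [[330, 191], [334, 163], [355, 167], [351, 194]]
[144 168  29  90 897] [160.9108 218.1059] [[139, 251], [165, 166], [190, 174], [164, 259]]
[464 179  23  23 349] [475.2321 190.1547] [[464, 179], [486, 179], [486, 201], [464, 201]]
[ 170  182   77  108 6461] [208.286  236.5118] [[167, 282], [180, 179], [246, 188], [233, 290]]
[328 184  30  19 167] [340.6287 196.5689] [[324, 198], [328, 183], [357, 191], [353, 205]]
[ 386  218  112   52 4610] [441.8631 243.4206] [[385, 259], [388, 217], [499, 227], [495, 269]]
[ 560  277   80   60 3067] [599.5253 306.7936] [[556, 325], [563, 276], [645, 288], [638, 337]]
[418 293  35  23 532] [434.8327 304.7444] [[414, 303], [441, 287], [453, 307], [425, 323]]
[   0  326   54   59 2271] [ 24.1083 354.7587] [[-13, 342], [43, 324], [56, 366], [0, 384]]
(570, 980, 3)
```

View pics/crop1.png

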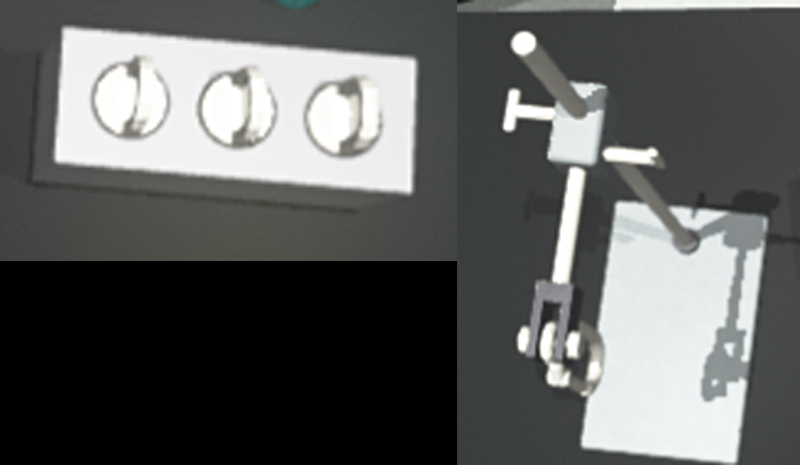

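```bash
cat >> h.py <<'E'
from scipy.spatial.transform import Rotation as R
def plan(pos,rot,n=None):
    """rows needed from here to pose: prints straight-line equal rows in tool axes"""
    s=manip.state(); R0=R.from_euler("xyz",s["eef_rot"]); R1=rot if isinstance(rot,R) else R.from_euler("xyz",rot)
    rv=(R0.inv()*R1).as_rotvec(); d=np.array(pos)-s["tcp_pos"]
    k=n or int(np.ceil(max(np.linalg.norm(d)/.06,np.degrees(np.linalg.norm(rv))/10.4)))
    for i in range(k):
        Ri=R0*R.from_rotvec(rv*i/k); print((Ri.inv().apply(d/k)).round(4).tolist(),np.degrees(rv/k).round(2).tolist())
    with open("log.txt","a") as f: f.write(json.dumps({a:np.array(b).tolist() for a,b in s.items()})+"\n")
E
python3 - <<'E'
from h import *
plan([.60,-.30,.35],[np.pi,0,1.47])
E
```

```text
[0.0488, -0.0186, -0.0142] [-0.01, -0.0, -6.85]
[0.0506, -0.0127, -0.0142] [-0.01, -0.0, -6.85]
[0.0518, -0.0065, -0.0142] [-0.01, -0.0, -6.85]
[0.0522, -0.0003, -0.0142] [-0.01, -0.0, -6.85]
[0.0519, 0.0059, -0.0142] [-0.01, -0.0, -6.85]
[0.0508, 0.0121, -0.0142] [-0.01, -0.0, -6.85]
[0.049, 0.0181, -0.0142] [-0.01, -0.0, -6.85]
[0.0465, 0.0238, -0.0142] [-0.01, -0.0, -6.85]
[0.0433, 0.0291, -0.0142] [-0.01, -0.0, -6.85]
```

play_rows --commands '[[[0.049, -0.019, -0.014, 0, 0, -6.85, 0.0878], [0.051, -0.013, -0.014, 0, 0, -6.85, 0.0878], [0.052, -0.0065, -0.014, 0, 0, -6.85, 0.0878], [0.052, 0, -0.014, 0, 0, -6.85, 0.0878], [0.052, 0.006, -0.014, 0, 0, -6.85, 0.0878], [0.051, 0.012, -0.014, 0, 0, -6.85, 0.0878], [0.049, 0.018, -0.014, 0, 0, -6.85, 0.0878], [0.0465, 0.024, -0.014, 0, 0, -6.85, 0.0878], [0.043, 0.029, -0.014, 0, 0, -6.85, 0.0878], [0, 0, 0, 0, 0, 0, 0.0878]]]'

```text
time: 1.4
tcp_pos: [0.6044, -0.284, 0.3472]
eef_rot: [-3.135, -0.006, 1.502]
force: [-0.8, -1.3, -0.4]
width: 0.0882
```

```bash
python3 - <<'E'
from h import *
plan([.62,-.28,.30],[np.pi,0,1.47]); s=manip.state(); print(s["joint_pos"],s["tcp_pos"],s["eef_rot"])
c,im=snap("wrist","w1"); print(proj(c,[[.625,-.2245,.11],[.625,-.2245,.16]]))
E
```

```text
[0.0048, 0.0156, 0.0472] [-0.36, -0.32, 1.85]
[ 0.5801  0.4138 -0.337   1.3845  0.1316  1.3731  0.1742] [ 0.6044 -0.284   0.3472] [-3.1354 -0.0057  1.5023]
[[335.3032 148.8631]
 [337.4678 149.8888]]
```

View pics/w1.png

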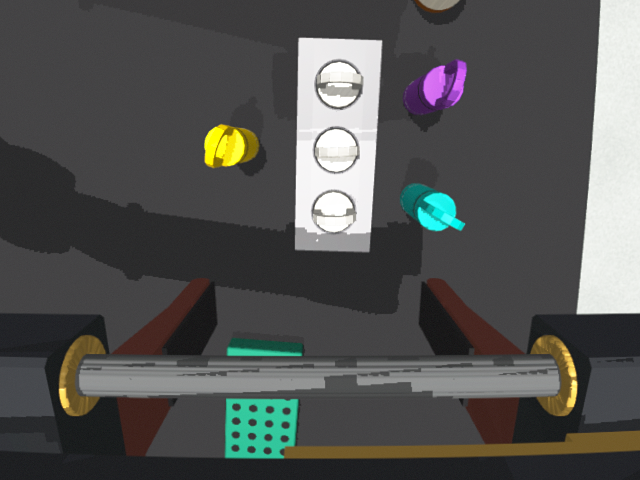

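```bash
python3 - <<'E'
import cv2,numpy as np
a=cv2.resize(cv2.imread("pics/w1.png")[30:260,280:400],None,fx=2.5,fy=2.5,interpolation=2)
b=cv2.resize(cv2.imread("pics/scene0.png")[230:320,175:285],None,fx=4.5,fy=4.5,interpolation=2)
o=np.zeros((max(a.shape[0],b.shape[0]),a.shape[1]+b.shape[1],3),np.uint8);o[:a.shape[0],:a.shape[1]]=a;o[:b.shape[0],a.shape[1]:]=b;cv2.imwrite("pics/crop2.png",o);print(o.shape)
E
```

```text
(575, 795, 3)
```

View pics/crop2.png

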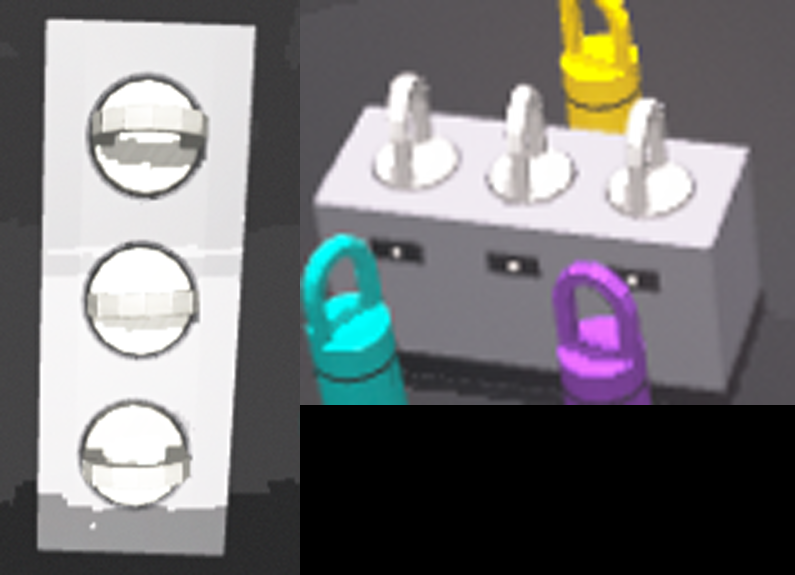

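The loop bars run across the row (horizontal in the wrist picture, middle bar from (315,152) to (358,151)), contrary to the text. So I pinch the bar along the block's y.

```bash
python3 - <<'E'
from h import *
c=cal("w1"); a=onz(c,(315.2,152),.158);b=onz(c,(358,151.2),.158);print(a,b,np.arctan2(*(b-a)[1::-1]),(a+b)/2)
print("cyl rim centre",onz(c,(336,151),.112))
for p in [(300,38),(382,41),(369,251),(296,249)]: print(onz(c,p,.11))
s=manip.state(); print(s["time"]); plan([.625,-.225,.24],[np.pi,0,-0.07])
E
```

```text
[ 0.6062 -0.225   0.158 ] [ 0.6423 -0.2268  0.158 ] -0.049357873732482585 [ 0.6243 -0.2259  0.158 ]
cyl rim centre [ 0.6255 -0.2265  0.112 ]
[ 0.5989 -0.1232  0.11  ]
[ 0.6733 -0.1308  0.11  ]
[ 0.6533 -0.3282  0.11  ]
[ 0.5793 -0.3211  0.11  ]
1.45
[0.007, 0.0021, 0.0118] [-0.06, 0.02, 9.98]
[0.0072, 0.0008, 0.0118] [-0.06, 0.02, 9.98]
[0.0073, -0.0004, 0.0118] [-0.06, 0.02, 9.98]
[0.0071, -0.0017, 0.0119] [-0.06, 0.02, 9.98]
[0.0067, -0.0029, 0.0119] [-0.06, 0.02, 9.98]
[0.0061, -0.004, 0.0118] [-0.06, 0.02, 9.98]
[0.0053, -0.005, 0.0118] [-0.06, 0.02, 9.98]
[0.0043, -0.0059, 0.0118] [-0.06, 0.02, 9.98]
[0.0032, -0.0066, 0.0118] [-0.06, 0.02, 9.98]
```

play_rows --commands '[[[0.007, 0.002, 0.012, 0, 0, 10, 0.04], [0.007, 0.001, 0.012, 0, 0, 10, 0.04], [0.007, 0, 0.012, 0, 0, 10, 0.04], [0.007, -0.0015, 0.012, 0, 0, 10, 0.04], [0.007, -0.003, 0.012, 0, 0, 10, 0.04], [0.006, -0.004, 0.012, 0, 0, 10, 0.04], [0.005, -0.005, 0.012, 0, 0, 10, 0.04], [0.004, -0.006, 0.012, 0, 0, 10, 0.04], [0.003, -0.0065, 0.012, 0, 0, 10, 0.04], [0, 0, 0, 0, 0, 0, 0.04]]]'

```text
time: 2.7
tcp_pos: [0.6111, -0.2466, 0.2289]
eef_rot: [3.135, 0.023, -0.161]
force: [-0.1, -0.0, 0.6]
width: 0.0401
```

```bash
python3 - <<'E'
from h import *
plan([.625,-.226,.144],[np.pi,0,-0.07],3); s=manip.state(); print(s["joint_pos"],s["tcp_pos"],s["eef_rot"])
c,im=snap("wrist","w2"); print(proj(c,[[.625,-.226,.112],[.625,-.226,.16]]))
E
```

```text
[0.0041, -0.0077, 0.0282] [0.1, 0.44, -1.74]
[0.0041, -0.0075, 0.0282] [0.1, 0.44, -1.74]
[0.0042, -0.0073, 0.0282] [0.1, 0.44, -1.74]
[ 0.3046  0.4577 -0.0285  1.5698  0.0239  1.1363 -1.4634] [ 0.6111 -0.2466  0.2289] [ 3.1352  0.0228 -0.1612]
[[284.876  221.5392]
 [278.9634 239.64  ]]
```

View pics/w2.png

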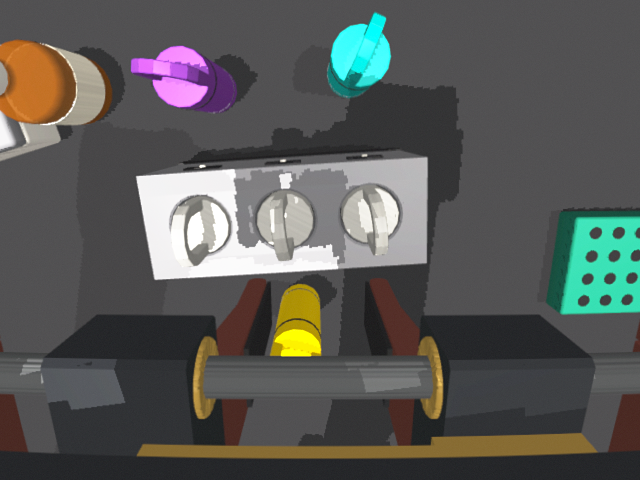

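The wrist view shows the middle loop around (280,228), its near leg at (285,257), its far end at (287,196), and free room on both sides of it for the fingers.

```bash
python3 - <<'E'
from h import *
c=cal("w2")
im=cv2.imread("pics/w2.png"); cv2.imwrite("pics/crop3.png",cv2.resize(im[170:290,140:430],None,fx=2.7,fy=2.7,interpolation=2))
E
```

```text
(no output)
```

View pics/crop3.png

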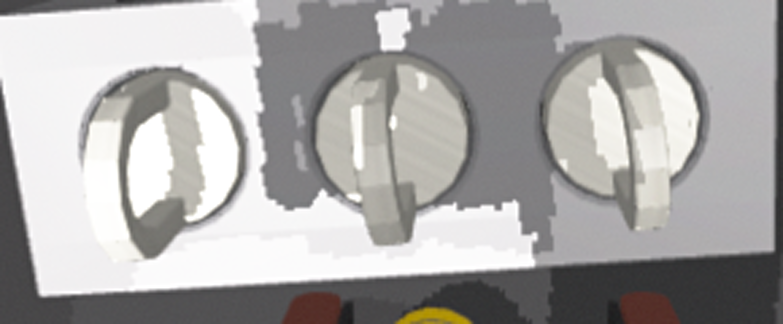

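play_rows --commands '[[[0.006, -0.011, 0.01, 0.1, 0.5, -2.5, 0.036], [0.006, -0.011, 0.01, 0.1, 0.5, -2.5, 0.036], [0, 0, 0, 0, 0, 0, 0.036], [0, 0, 0, 0, 0, 0, 0.036]]]'

```text
time: 3.25
tcp_pos: [0.6264, -0.2276, 0.2088]
eef_rot: [3.139, 0.002, -0.063]
force: [-0.0, 0.4, -0.1]
width: 0.0361
```

```bash
python3 - <<'E'
from h import *
plan([.6245,-.226,.139],[np.pi,0,-0.07],3); s=manip.state(); print(s["joint_pos"],s["tcp_pos"],s["eef_rot"])
E
```

```text
[-0.0006, -0.0006, 0.0233] [0.05, 0.04, 0.14]
[-0.0006, -0.0005, 0.0233] [0.05, 0.04, 0.14]
[-0.0007, -0.0005, 0.0233] [0.05, 0.04, 0.14]
[ 0.2954  0.4772 -0.0587  1.5862  0.0337  1.081  -1.4062] [ 0.6264 -0.2276  0.2088] [ 3.1392  0.0023 -0.0627]
```

play_rows --commands '[[[-0.0006, -0.0006, 0.023, 0, 0, 0, 0.036], [-0.0006, -0.0005, 0.023, 0, 0, 0, 0.036], [-0.0006, -0.0005, 0.023, 0, 0, 0, 0.036], [0, 0, 0, 0, 0, 0, 0.036], [0, 0, 0, 0, 0, 0, 0.0], [0, 0, 0, 0, 0, 0, 0.0], [0, 0, 0, 0, 0, 0, 0.0]]]' --newtons 25

```text
time: 4.12
tcp_pos: [0.6273, -0.2284, 0.1434]
eef_rot: [3.137, -0.006, -0.064]
force: [0.6, -0.3, 0.0]
width: 0.0094
```

play_rows --commands '[[[0, 0, 0, 0, 0, 0, 0.0], [0, 0, -0.01, 0, 0, 0, 0.0], [0, 0, -0.02, 0, 0, 0, 0.0], [0, 0, -0.03, 0, 0, 0, 0.0], [0, 0, -0.03, 0, 0, 0, 0.0], [0, 0, -0.03, 0, 0, 0, 0.0], [0, 0, -0.03, 0, 0, 0, 0.0], [0, 0, 0, 0, 0, 0, 0.0]]]'

```text
time: 5.12
tcp_pos: [0.6261, -0.2274, 0.2995]
eef_rot: [3.137, -0.006, -0.063]
force: [-0.0, 0.3, -2.6]
width: 0.008
```

```bash
python3 - <<'E'
from h import *
s=manip.state(); print(s["joint_pos"],s["tcp_pos"],s["eef_rot"],s["width"],s["force"])
plan([.60,.05,.30],[np.pi,0,-0.07-np.pi/2]) 
print(); plan([.60,.05,.30],[np.pi,0,-0.07+np.pi/2]) 
snap("top","top1"); snap("scene","scene1")
E
```

```text
[ 0.2918  0.4053 -0.0547  1.4873  0.0268  1.2434 -1.401 ] [ 0.6261 -0.2274  0.2995] [ 3.1367 -0.0055 -0.0633] 0.007959498991044275 [-0.0443  0.2999 -2.6142]
[-0.0048, -0.0306, -0.0002] [-0.0, -0.05, 10.04]
[-0.0101, -0.0293, -0.0002] [-0.0, -0.05, 10.04]
[-0.015, -0.0271, -0.0002] [-0.0, -0.05, 10.04]
[-0.0195, -0.024, -0.0002] [-0.0, -0.05, 10.04]
[-0.0234, -0.0202, -0.0002] [-0.0, -0.05, 10.04]
[-0.0266, -0.0158, -0.0002] [-0.0, -0.05, 10.04]
[-0.0289, -0.011, -0.0001] [-0.0, -0.05, 10.04]
[-0.0304, -0.0058, -0.0001] [-0.0, -0.05, 10.04]
[-0.031, -0.0004, -0.0001] [-0.0, -0.05, 10.04]

[-0.0048, -0.0306, -0.0002] [0.05, -0.0, -9.96]
[0.0005, -0.031, -0.0002] [0.05, -0.0, -9.96]
[0.0059, -0.0304, -0.0002] [0.05, -0.0, -9.96]
[0.011, -0.0289, -0.0001] [0.05, -0.0, -9.96]
[0.0159, -0.0266, -0.0001] [0.05, -0.0, -9.96]
[0.0202, -0.0234, -0.0001] [0.05, -0.0, -9.96]
[0.024, -0.0196, -0.0001] [0.05, -0.0, -9.96]
[0.027, -0.0151, -0.0001] [0.05, -0.0, -9.96]
[0.0292, -0.0102, -0.0001] [0.05, -0.0, -9.96]
```

```bash
cat > kin.py <<'E'
from h import *
import itertools
from scipy.optimize import least_squares
def fk(q,p,sg):
    # p: 0:h,1:a,2:d ; 3:L1,4:dy1 ; 5:L2,6:dy2; 7:L3,8:dx3
    A=np.eye(3);t=np.zeros(3)
    def tr(v): nonlocal t; t=t+A@np.array(v)
    def rt(ax,a): nonlocal A; A=A@R.from_euler(ax,a).as_matrix()
    rt("z",sg[0]*q[0]+p[9]); tr([p[1],p[2],p[0]]); rt("y",q[1]); tr([p[10],p[4],p[3]]); rt("z",sg[1]*q[2]); rt("y",q[3]); tr([p[11],p[6],p[5]]); rt("z",sg[2]*q[4]); rt("y",q[5]); tr([p[8],0,p[7]]); rt("z",sg[3]*q[6]+p[12])
    return t,A
L=[json.loads(l) for l in open("log.txt")]
def res(p,sg):
    r=list((np.array(p)-P0)*.003)
    for s in L:
        t,A=fk(s["joint_pos"],p,sg); E=R.from_matrix(A).inv()*R.from_euler("xyz",s["eef_rot"])
        r+=list((t-s["tcp_pos"])); r+=list(E.as_rotvec()*.3)
    return r
P0=np.array([.33,0,0,.4,0,.4,0,.3,0,0,0,0,0.])
def fit():
    best=None
    for sg in itertools.product([1,-1],repeat=4):
      for z in (0,np.pi/2,np.pi,-np.pi/2):
        p=P0.copy();p[12]=z
        o=least_squares(res,p,args=(sg,))
        if best is None or o.cost<best[0].cost: best=(o,sg)
    return best
if __name__=="__main__":
    o,sg=fit(); print(o.cost,sg,o.x, np.sqrt(np.mean(np.array(o.fun[13:])**2)))
    json.dump([o.x.tolist(),sg],open("kin.json","w"))
E
python3 kin.py
```

```text
1.1067349440870705e-05 (-1, -1, -1, -1) [ 0.2983 -0.0102 -0.0122  0.5371 -0.0122  0.4657 -0.0228  0.343  -0.0083
 -0.0226  0.0114 -0.0026  1.5482] 8.643321870500496e-05
```

```bash
python3 - <<'E'
from h import *
# look for hook in scene & top zoomed
a=cv2.resize(cv2.imread("pics/scene1.png")[160:360,380:490],None,fx=3,fy=3,interpolation=2)
b=cv2.resize(cv2.imread("pics/top1.png")[190:290,120:240],None,fx=3.8,fy=3.8,interpolation=2)
o=np.zeros((600,a.shape[1]+b.shape[1],3),np.uint8);o[:a.shape[0],:a.shape[1]]=a;o[:b.shape[0],a.shape[1]:]=b;cv2.imwrite("pics/crop4.png",o);print(o.shape)
E
```

```text
(600, 786, 3)
```

View pics/crop4.png

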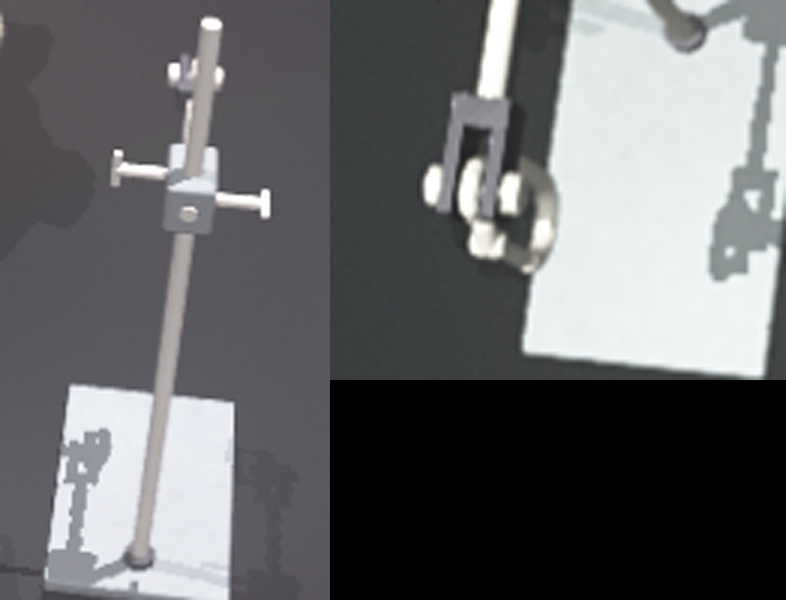

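The crops show the stand's hook under the fork; the gate and nose face the robot (nose at about (486,240) in the crop's right part), which agrees with the plate's axes. Now I check which tilts can be reached.

```bash
cat >> kin.py <<'E'
lo=np.array([-2.96,-.34,-1.41,.24,-1.37,.17,-2.96]);hi=np.array([2.96,2.1,1.46,2.44,4.51,1.92,2.96])
def ik(pos,Rt,q0,p,sg):
    def f(q):
        t,A=fk(q,p,sg); return np.r_[(t-pos)*3,(R.from_matrix(A).inv()*Rt).as_rotvec(),(q-q0)*1e-4]
    o=least_squares(f,np.clip(q0,lo+.03,hi-.03),bounds=(lo+.02,hi-.02)); return o.x,np.abs(o.fun[:6]).max()
def tilt(th,yaw): return R.from_euler("z",yaw)*R.from_euler("y",-th)*R.from_euler("x",np.pi)
E
python3 - <<'E'
from kin import *
p,sg=json.load(open("kin.json")); q0=np.array(L[-1]["joint_pos"])
S=np.array([.600,.227]);
for name,g in [("bench",[.60,.05,.045]),("pre",[.505,.237,.165]),("seat",[.60,.227,.138])]:
  for th in (45,55,65,75,90):
    row=[]
    for yaw in (-.8,-.45,-.1,.25,.6,1.2):
      Rt=tilt(np.radians(th),yaw); e=min((ik(np.array(g)+Rt.apply([0,0,.019]),Rt,qs,p,sg) for qs in (q0,np.array([0,.9,0,1.2,0,.5,-1.4]))),key=lambda r:r[1]); row.append(round(e[1],3))
    print(name,th,row)
E
```

```text
bench 45 [np.float64(0.0), np.float64(0.174), np.float64(0.298), np.float64(0.269), np.float64(0.138), np.float64(0.0)]
bench 55 [np.float64(0.0), np.float64(0.194), np.float64(0.411), np.float64(0.316), np.float64(0.209), np.float64(0.0)]
bench 65 [np.float64(0.0), np.float64(0.217), np.float64(0.458), np.float64(0.474), np.float64(0.235), np.float64(0.0)]
bench 75 [np.float64(0.0), np.float64(0.18), np.float64(0.41), np.float64(0.34), np.float64(0.196), np.float64(0.0)]
bench 90 [np.float64(0.041), np.float64(0.143), np.float64(0.404), np.float64(0.282), np.float64(0.081), np.float64(0.0)]
pre 45 [np.float64(0.0), np.float64(0.0), np.float64(0.074), np.float64(0.172), np.float64(0.163), np.float64(0.0)]
pre 55 [np.float64(0.0), np.float64(0.0), np.float64(0.153), np.float64(0.288), np.float64(0.255), np.float64(0.001)]
pre 65 [np.float64(0.0), np.float64(0.0), np.float64(0.225), np.float64(0.372), np.float64(0.287), np.float64(0.027)]
pre 75 [np.float64(0.03), np.float64(0.0), np.float64(0.182), np.float64(0.426), np.float64(0.451), np.float64(0.031)]
pre 90 [np.float64(0.075), np.float64(0.0), np.float64(0.129), np.float64(0.697), np.float64(0.266), np.float64(0.0)]
seat 45 [np.float64(0.0), np.float64(0.0), np.float64(0.102), np.float64(0.182), np.float64(0.146), np.float64(0.0)]
seat 55 [np.float64(0.0), np.float64(0.031), np.float64(0.18), np.float64(0.318), np.float64(0.227), np.float64(0.0)]
seat 65 [np.float64(0.0), np.float64(0.0), np.float64(0.28), np.float64(0.451), np.float64(0.307), np.float64(0.0)]
seat 75 [np.float64(0.007), np.float64(0.0), np.float64(0.248), np.float64(0.109), np.float64(0.423), np.float64(0.0)]
seat 90 [np.float64(0.086), np.float64(0.0), np.float64(0.201), np.float64(0.472), np.float64(0.248), np.float64(0.0)]
```

```bash
cat > scan.py <<'E'
from kin import *
p,sg=json.load(open("kin.json")); q0=np.array(L[-1]["joint_pos"])
def go(q,pos0,R0,pos1,R1,n=15):
    rv=(R0.inv()*R1).as_rotvec(); w=0; mar=9
    for i in range(1,n+1):
        q,e=ik(pos0+(pos1-pos0)*i/n,R0*R.from_rotvec(rv*i/n),q,p,sg); w=max(w,e); mar=min(mar,(np.minimum(q-lo,hi-q)).min())
    return q,w,mar
if __name__=="__main__":
  for B in ([.60,.05],[.53,.12],[.50,.05],[.56,.0]):
   for th in (60,75):
    for yaw in (1.1,1.4,-1.0):
      off=np.array([0,0,.019]); 
      R0=R.from_euler("xyz",[np.pi,0,1.47]); q,e0=ik(np.array([*B,.25]),R0,q0,p,sg)
      Rt=tilt(np.radians(th),yaw); d=Rt.apply([0,0,1.]); g=np.array([*B,.05])
      a=g-.1*d+Rt.apply(off)+[0,0,.1]; q,e1,m1=go(q,np.array([*B,.25]),R0,a,Rt)
      q,e2,m2=go(q,a,Rt,g+Rt.apply(off),Rt); qb=q
      h0=np.array([.505,.237,.165])+Rt.apply(off); q,e3,m3=go(q,g+Rt.apply(off),Rt,h0,Rt)
      h1=np.array([.60,.227,.138])+Rt.apply(off); q,e4,m4=go(q,h0,Rt,h1,Rt)
      print(B,th,yaw,"err",np.round([e0,e1,e2,e3,e4],3),"mar",np.round([m1,m2,m3,m4],2),qb.round(2),q.round(2))
E
python3 scan.py
```

```text
[0.6, 0.05] 60 1.1 err [0.    0.    0.    0.076 0.074] mar [0.39 0.22 0.02 0.02] [ 0.98  1.04 -0.91  2.04 -0.9   0.39  0.8 ] [ 0.75  0.91 -1.08  2.11 -1.35  0.19  0.94]
[0.6, 0.05] 60 1.4 err [0. 0. 0. 0. 0.] mar [0.47 0.47 0.17 0.18] [ 0.92  1.09 -0.89  1.84 -0.43  0.69  0.5 ] [ 0.73  0.96 -1.05  1.96 -0.59  0.45  0.37]
[0.6, 0.05] 60 -1.0 err [0.    0.    0.    0.033 0.028] mar [0.02 0.03 0.02 0.02] [-1.5   1.42  1.2   2.08 -0.47  0.4  -2.93] [-1.67  1.45  1.43  1.81 -0.46  0.87 -2.93]
[0.6, 0.05] 75 1.1 err [0.    0.    0.    0.102 0.098] mar [0.4  0.37 0.02 0.02] [ 1.06  1.23 -0.91  2.   -1.    0.55  1.06] [ 0.92  1.27 -1.23  2.1  -1.35  0.19  1.23]
[0.6, 0.05] 75 1.4 err [0. 0. 0. 0. 0.] mar [0.4  0.41 0.18 0.18] [ 1.02  1.29 -0.96  1.78 -0.46  0.81  0.62] [ 0.87  1.27 -1.19  1.94 -0.51  0.46  0.47]
[0.6, 0.05] 75 -1.0 err [0.    0.055 0.029 0.114 0.112] mar [0.02 0.02 0.02 0.02] [-1.63  1.81  1.33  2.03 -0.66  0.55 -2.93] [-1.73  1.61  1.44  1.84 -0.41  0.82 -2.94]
[0.53, 0.12] 60 1.1 err [0.    0.    0.001 0.076 0.074] mar [0.16 0.02 0.02 0.02] [ 1.    1.09 -1.03  2.23 -1.35  
[... 2149 characters left out ...]
  0.94 -1.02  1.96 -0.65  0.46  0.42]
[0.56, 0.0] 60 -1.0 err [0.    0.001 0.    0.033 0.028] mar [0.02 0.02 0.02 0.02] [-1.49  1.37  1.16  2.22 -0.45  0.25 -2.93] [-1.67  1.45  1.43  1.81 -0.46  0.87 -2.93]
[0.56, 0.0] 75 1.1 err [0.    0.    0.    0.102 0.098] mar [0.4  0.31 0.02 0.02] [ 1.07  1.12 -0.74  2.03 -1.06  0.73  1.14] [ 0.92  1.27 -1.23  2.1  -1.35  0.19  1.23]
[0.56, 0.0] 75 1.4 err [0. 0. 0. 0. 0.] mar [0.53 0.53 0.27 0.28] [ 1.06  1.22 -0.85  1.81 -0.54  0.92  0.74] [ 0.77  1.11 -1.01  1.95 -0.91  0.58  0.81]
[0.56, 0.0] 75 -1.0 err [0.    0.088 0.    0.114 0.112] mar [0.02 0.02 0.02 0.02] [-1.65  1.77  1.24  2.17 -0.67  0.4  -2.93] [-1.73  1.61  1.44  1.84 -0.41  0.82 -2.94]
```

play_rows --commands '[[[0, 0, -0.025, 0, 0, 0, 0], [0, 0, -0.025, 0, 0, 0, 0], [-0.0048, -0.03, 0, 0, 0, 0, 0], [-0.0048, -0.03, 0, 0, 0, -5, 0], [0, -0.031, 0, 0, 0, -10, 0], [0.005, -0.03, 0, 0, 0, -10, 0], [0.011, -0.029, 0, 0, 0, -10, 0], [0.016, -0.027, 0, 0, 0, -10, 0], [0.02, -0.023, 0, 0, 0, -10, 0], [0, 0, 0, 0, 0, 0, 0]]]'

```text
time: 6.48
tcp_pos: [0.6028, 0.0013, 0.3282]
eef_rot: [-3.117, 0.018, 0.957]
force: [0.4, -0.4, -3.0]
width: 0.0076
```

```bash
python3 - <<'E'
from h import *
plan([.57,.09,.20],[np.pi,0,1.468]); s=manip.state(); print(s["time"],s["joint_pos"],s["tcp_pos"],s["eef_rot"],s["width"])
E
```

```text
[0.0186, -0.0249, 0.043] [-0.54, 0.21, -9.77]
[0.0225, -0.0218, 0.0429] [-0.54, 0.21, -9.77]
[0.0257, -0.0181, 0.0428] [-0.54, 0.21, -9.77]
6.475 [ 0.1406  0.3177 -0.3183  1.5592  0.0964  1.3107 -0.8047] [0.6028 0.0013 0.3282] [-3.117   0.0175  0.9567] 0.007559864184499555
```

play_rows --commands '[[[0.013, -0.019, 0.03, -0.4, 0.2, -7.3, 0], [0.016, -0.017, 0.03, -0.4, 0.2, -7.3, 0], [0.018, -0.015, 0.03, -0.4, 0.2, -7.3, 0], [0.019, -0.013, 0.03, -0.4, 0.2, -7.3, 0], [0, 0, 0, 0, 0, 0, 0], [0, 0, 0, 0, 0, 0, 0]]]'

```text
time: 7.22
tcp_pos: [0.5653, 0.0861, 0.2013]
eef_rot: [-3.138, 0.002, 1.481]
force: [0.4, -0.4, -3.3]
width: 0.0077
```

```bash
python3 - <<'E'
from h import *
plan([.57,.09,.135],[np.pi,0,1.468]); s=manip.state(); print(s["time"],s["joint_pos"],s["tcp_pos"],s["eef_rot"],s["width"])
E
```

```text
[0.0022, 0.0023, 0.0332] [-0.09, 0.07, 0.38]
[0.0022, 0.0022, 0.0332] [-0.09, 0.07, 0.38]
7.225 [ 0.0895  0.3677 -0.441   1.8028  0.1825  1.0151 -0.5127] [0.5653 0.0861 0.2013] [-3.1384  0.0023  1.4811] 0.007690411581761406
```

play_rows --commands '[[[0.001, 0.001, 0.032, -0.1, 0.1, 0.5, 0], [0, 0, 0.029, -0.1, 0, 0.3, 0], [0, 0, 0, 0, 0, 0, 0], [0, 0, 0.003, 0, 0, 0, 0], [0, 0, 0, 0, 0, 0, 0]]]'

```text
time: 7.85
tcp_pos: [0.5729, 0.0826, 0.1423]
eef_rot: [3.13, 0.0, 1.455]
force: [-0.4, -0.5, -2.5]
width: 0.0077
```

play_rows --commands '[[[0, 0, 0.008, 0.6, 0, -0.6, 0], [0, 0, 0, 0, 0, 0, 0], [0, 0, 0.002, 0, 0, 0, 0], [0, 0, 0.002, 0, 0, 0, 0], [0, 0, 0, 0, 0, 0, 0]]]'

```text
time: 8.48
tcp_pos: [0.5742, 0.0828, 0.1313]
eef_rot: [3.138, -0.0, 1.466]
force: [-0.1, -0.1, -2.9]
width: 0.008
```

play_rows --commands '[[[0, 0, 0.0012, 0, 0, 0, 0], [0, 0, 0.0012, 0, 0, 0, 0], [0, 0, 0, 0, 0, 0, 0]]]'

```text
time: 8.85
tcp_pos: [0.5759, 0.0833, 0.1316]
eef_rot: [3.134, -0.001, 1.466]
force: [-0.1, -0.1, -2.9]
width: 0.0081
```

play_rows --commands '[[[0, 0, 0.004, 0.2, 0, 0, 0], [0, 0, 0, 0, 0, 0, 0]]]'

```text
time: 9.1
tcp_pos: [0.5798, 0.0844, 0.1319]
eef_rot: [3.13, -0.003, 1.466]
force: [-1.0, -0.9, -3.7]
width: 0.0076
```

```bash
python3 - <<'E'
from h import *
s=manip.state(); print(s); plan([.575,.084,.128],[np.pi,0,1.468],1)
c,im=snap("scene","scene2"); cv2.imwrite("pics/crop5.png",cv2.resize(im[110:390,250:480,::-1],None,fx=2.1,fy=2.1))
E
```

```text
{'time': 9.1, 'joint_pos': array([ 0.0692,  0.4601, -0.4139,  1.8446,  0.2378,  0.8727, -0.5628]), 'dq': array([-0.0004, -0.0125,  0.0028, -0.0137, -0.0023,  0.0113,  0.003 ]), 'tau': array([ -0.1524, -53.966 ,  -4.6015, -24.8197,  -0.0194,  -0.1896,
        -0.0024]), 'tcp_pos': array([0.5798, 0.0844, 0.1319]), 'eef_rot': array([ 3.1296, -0.0031,  1.4661]), 'force': array([-0.9746, -0.9118, -3.7328]), 'ft_torque': array([0.0234, 0.1906, 0.0197]), 'width': 0.007589721242225226}
[-0.0009, -0.0048, 0.0038] [0.69, -0.18, -0.11]
```

View pics/crop5.png

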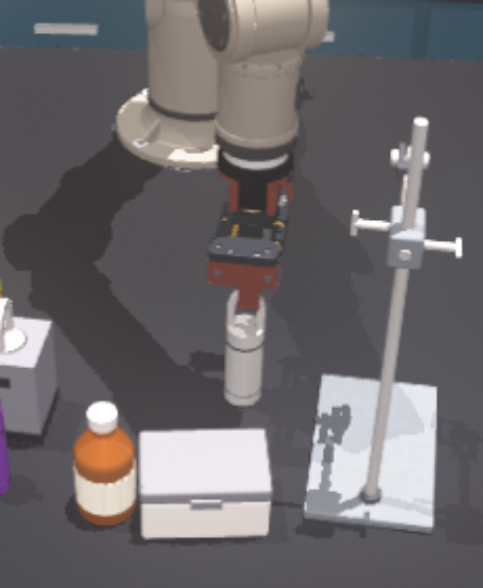

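play_rows --commands '[[[0, -0.006, 0.006, 0.8, -0.2, 0, 0], [0, 0, 0, 0, 0, 0, 0], [0, 0, 0, 0, 0, 0, 0]]]'

```text
time: 9.52
tcp_pos: [0.5792, 0.0859, 0.1305]
eef_rot: [3.133, -0.002, 1.465]
force: [-0.8, -0.0, 0.9]
width: 0.0077
```

```bash
python3 - <<'E'
from h import *
s=manip.state(); print(s["joint_pos"],s["tcp_pos"],s["eef_rot"],s["force"],s["ft_torque"]); plan([.575,.084,.128],[np.pi,0,1.468],1)
E
```

```text
[ 0.066   0.4627 -0.4134  1.8441  0.2379  0.8737 -0.5664] [0.5792 0.0859 0.1305] [ 3.1326 -0.0024  1.4652] [-0.7529 -0.0471  0.8679] [-0.0539 -0.0652  0.0273]
[-0.0023, -0.004, 0.0025] [0.52, -0.14, -0.16]
```

play_rows --commands '[[[0, 0, 0, 0, 0, 0, 0.03], [0, 0, 0, 0, 0, 0, 0.03], [0, 0, -0.012, 0, 0, 0, 0.03], [0, 0, -0.03, 0, 0, 0, 0.04], [0, 0, -0.04, 0, 0, 0, 0.08], [0, 0, -0.04, 0, 0, 0, 0.0878], [0, 0, 0, 0, 0, 0, 0.0878]]]'

```text
time: 10.4
tcp_pos: [0.5771, 0.0861, 0.2575]
eef_rot: [3.135, -0.003, 1.466]
force: [0.9, -0.1, -0.1]
width: 0.0668
```

```bash
python3 - <<'E'
from h import *
s=manip.state(); print(s["joint_pos"],s["tcp_pos"],s["eef_rot"],s["force"])
from kin import tilt
Rt=tilt(np.radians(65),1.468); d=Rt.apply([0,0,1.]); print(d)
g=np.array([.579,.083,.047]); a=g+.019*d-.11*d; print("appr",a)
print("stage"); plan(a+[0,-.02,.08],Rt)
c,im=snap("wrist","w3"); c2,i2=snap("top","top2"); i3=i2[150:320,120:380]
cv2.imwrite("pics/crop6.png",np.hstack([cv2.resize(im,(533,400)),cv2.resize(i3,(260,170)).copy() if 0 else np.vstack([i3,np.zeros((230,260,3),np.uint8)])])[:,:,::-1])
print(proj(c,[[.579,.083,.148],[.579,.083,.1]]),proj(c2,[[.579,.083,.148],[.579,.083,.0]])-[120,150])
E
```

```text
[ 0.1004  0.3273 -0.4465  1.7215  0.1552  1.1206 -0.4969] [0.5771 0.0861 0.2575] [ 3.1351 -0.0026  1.4662] [ 0.8895 -0.0524 -0.0767]
[ 0.093   0.9015 -0.4226]
appr [0.5705 0.001  0.0855]
stage
[-0.0151, 0.0006, 0.0131] [0.06, 9.26, 0.02]
[-0.017, 0.0006, 0.0105] [0.06, 9.26, 0.02]
[-0.0184, 0.0006, 0.0076] [0.06, 9.26, 0.02]
[-0.0194, 0.0006, 0.0046] [0.06, 9.26, 0.02]
[-0.0199, 0.0006, 0.0014] [0.06, 9.26, 0.02]
[-0.0199, 0.0006, -0.0018] [0.06, 9.26, 0.02]
[-0.0193, 0.0006, -0.005] [0.06, 9.26, 0.02]
[[318.4356 245.8823]
 [317.9176 230.8109]] [[151.6885 118.0592]
 [157.5404 125.3168]]
```

View pics/crop6.png

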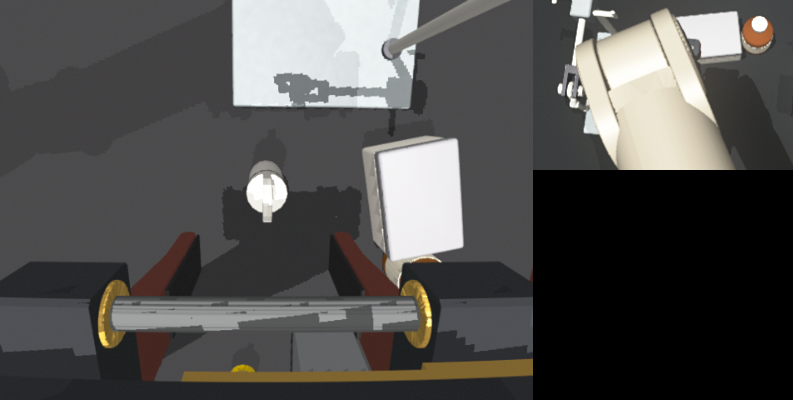

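The wrist view shows the logger upright, with its crown at about (267,205) in the scaled picture (predicted 318,246 at full size, which agrees); the tip box and stand plate are clear. Now I tilt and retreat.

play_rows --commands '[[[-0.015, 0, 0.013, 0, 9.3, 0, 0.0878], [-0.017, 0, 0.0105, 0, 9.3, 0, 0.0878], [-0.0185, 0, 0.0075, 0, 9.3, 0, 0.0878], [-0.0195, 0, 0.0045, 0, 9.3, 0, 0.0878], [-0.02, 0, 0.0015, 0, 9.3, 0, 0.0878], [-0.02, 0, -0.002, 0, 9.3, 0, 0.0878], [-0.019, 0, -0.005, 0, 9.3, 0, 0.0878], [0, 0, 0, 0, 0, 0, 0.0878]]]'

```text
time: 11.5
tcp_pos: [0.5606, -0.0174, 0.1496]
eef_rot: [-3.121, -1.178, 1.448]
force: [0.5, 0.9, 0.6]
width: 0.0881
```

```bash
cat > nxt.py <<'E'
from h import *
from kin import tilt
import sys
def st():
    s=manip.state(); A=R.from_euler("xyz",s["eef_rot"]).as_matrix(); print(s["time"],"q",s["joint_pos"],"tcp",s["tcp_pos"],"grasp",s["tcp_pos"]-.019*A[:,2],"tilt",np.degrees(np.arccos(-A[2,2])),"toolz",A[:,2],"tooly",A[:,1],"F",s["force"],s["width"]); return s,A
E
python3 - <<'E'
from nxt import *
st(); Rt=tilt(np.radians(65),1.468); d=Rt.apply([0,0,1.]); g=np.array([.579,.083,.047])
plan(g-.091*d,Rt); print(); 
E
```

```text
11.5 q [ 0.949   0.877  -0.6962  1.7983 -0.6821  1.1086  0.7163] tcp [ 0.5606 -0.0174  0.1496] grasp [ 0.5588 -0.0349  0.1569] tilt 67.4951179637836 toolz [ 0.0931  0.9191 -0.3828] tooly [ 0.9945 -0.1041 -0.0079] F [0.5297 0.8843 0.5895] 0.08808131390787431
[-0.0259, 0.0043, 0.0212] [-0.05, -1.25, -0.22]
[-0.0255, 0.0041, 0.0218] [-0.05, -1.25, -0.22]
```

play_rows --commands '[[[-0.026, 0.0045, 0.021, 0, -1.2, 0, 0.0878], [-0.0255, 0.004, 0.022, 0, -1.2, 0, 0.0878], [0, 0, 0, 0, 0, 0, 0.0878], [0, 0, 0, 0, 0, 0, 0.0878]]]'

```text
time: 12.0
tcp_pos: [0.5723, 0.0072, 0.0912]
eef_rot: [3.141, -1.126, 1.476]
force: [0.2, -0.7, 0.0]
width: 0.0878
```

```bash
python3 - <<'E'
from nxt import *
st(); Rt=tilt(np.radians(65),1.468); d=Rt.apply([0,0,1.]); g=np.array([.579,.083,.047])
plan(g+.019*d,Rt,4); c=manip.calibration("wrist"); print(proj(c,[[.579,.083,z] for z in (0.148,.1,.05,0)]))
E
```

```text
12.0 q [ 0.8814  0.9416 -0.6747  1.8029 -0.6619  0.9962  0.7493] tcp [0.5723 0.0072 0.0912] grasp [ 0.5707 -0.0099  0.0994] tilt 64.5327867128362 toolz [ 0.0861  0.8987 -0.43  ] tooly [ 0.9955 -0.0952  0.0002] F [ 0.1606 -0.7021  0.032 ] 0.08779842722548388
[-0.0018, -0.0001, 0.0267] [-0.09, 0.12, 0.05]
[-0.0018, -0.0002, 0.0267] [-0.09, 0.12, 0.05]
[-0.0019, -0.0002, 0.0267] [-0.09, 0.12, 0.05]
[-0.0019, -0.0002, 0.0267] [-0.09, 0.12, 0.05]
[[314.3468 105.1674]
 [314.7453 189.3499]
 [315.0705 256.2715]
 [315.3287 308.3534]]
```

play_rows --commands '[[[-0.002, 0, 0.026, 0, 0, 0, 0.0878], [-0.002, 0, 0.026, 0, 0, 0, 0.0878], [-0.002, 0, 0.026, 0, 0, 0, 0.0878], [-0.002, 0, 0.02, 0, 0, 0, 0.0878], [0, 0, 0, 0, 0, 0, 0.0878], [0, 0, 0, 0, 0, 0, 0.0878]]]'

```text
time: 12.75
tcp_pos: [0.5844, 0.0914, 0.0484]
eef_rot: [3.113, -1.112, 1.501]
force: [0.7, -1.1, 0.6]
width: 0.0878
```

```bash
python3 - <<'E'
from nxt import *
st(); Rt=tilt(np.radians(65),1.468); d=Rt.apply([0,0,1.]); g=np.array([.579,.083,.047])
plan(g+.019*d,Rt)
c,im=snap("wrist","w4"); print(proj(c,[[.579,.083,z] for z in (0.148,.1,.05,0)]))
E
```

```text
12.75 q [ 0.7863  1.0126 -0.7207  1.8551 -0.7167  0.8025  0.7925] tcp [0.5844 0.0914 0.0484] grasp [0.5827 0.0744 0.0568] tilt 63.72720320819901 toolz [ 0.0912  0.892  -0.4426] tooly [ 0.9954 -0.0954  0.0128] F [ 0.6806 -1.1153  0.6031] 0.08783361269119608
[-0.0047, -0.0046, 0.0117] [-0.06, 1.27, 0.84]
[[300.8009  68.3476]
 [302.7323 219.1011]
 [304.0949 316.5344]
 [305.0498 381.2712]]
```

View pics/w4.png

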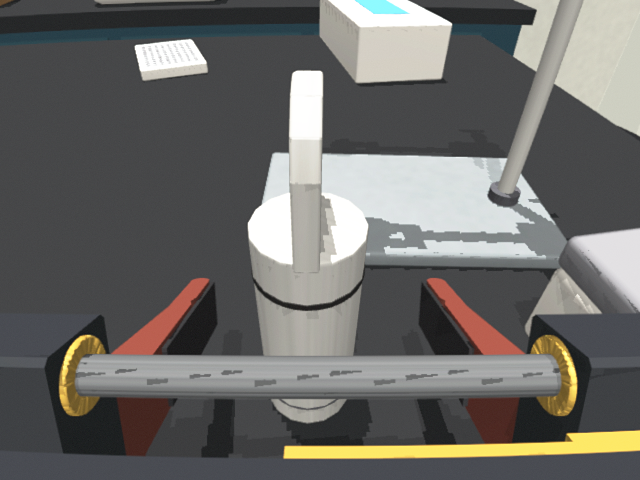

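The wrist view shows the logger standing upright between the open fingers, its axis at column ~307 and the loop edge-on. I advance the last centimetre and close.

play_rows --commands '[[[-0.005, -0.004, 0.011, 0, 1.2, 0.8, 0.0878], [0, 0, 0, 0, 0, 0, 0.0878], [0, 0, 0, 0, 0, 0, 0.03], [0, 0, 0, 0, 0, 0, 0.03], [0, 0, 0, 0, 0, 0, 0.03], [0, 0, 0, 0, 0, 0, 0.03]]]' --newtons 40

```text
time: 13.55
tcp_pos: [0.582, 0.0977, 0.0388]
eef_rot: [3.14, -1.133, 1.467]
force: [-0.1, 0.1, 0.1]
width: 0.0517
```

```bash
python3 - <<'E'
from nxt import *
st()
E
```

```text
13.55 q [ 0.7899  1.0438 -0.7265  1.8596 -0.7286  0.7892  0.8071] tcp [0.582  0.0977 0.0388] grasp [0.5802 0.0806 0.0468] tilt 64.92925036516453 toolz [ 0.0951  0.9008 -0.4237] tooly [ 0.9945 -0.1047  0.0006] F [-0.0745  0.0545  0.099 ] 0.05171462649342726
```

play_rows --commands '[[[0, 0, 0, 0, 0, 0, 0.03], [0, 0, 0, 0, 0, 0, 0.03], [0, 0, 0, 0, 0, 0, 0.03]]]' --newtons 40

```text
time: 13.92
tcp_pos: [0.5818, 0.0978, 0.0389]
eef_rot: [3.14, -1.133, 1.468]
force: [-0.2, -0.1, 0.6]
width: 0.0393
```

```bash
python3 - <<'E'
from nxt import *
s,A=st(); json.dump({"tcp":s["tcp_pos"].tolist(),"rot":s["eef_rot"].tolist()},open("grip.json","w")); print(s["eef_rot"])
# loop crown in scene/top now, hook rays
for n in ("scene","top"):
    c,im=snap(n,n+"3"); print(n,proj(c,[[.58,.083,.148]]), "seat pred",proj(c,[[.600,.227,z] for z in (.237,.328)]), "nose", proj(c,[[.583,.2288,.25]]))
a=cv2.resize(cv2.imread("pics/top3.png")[100:270,120:260],None,fx=3.4,fy=3.4,interpolation=2)
cv2.imwrite("pics/crop7.png",a)
E
```

```text
13.925 q [ 0.7898  1.0436 -0.7265  1.8598 -0.7283  0.7895  0.8071] tcp [0.5818 0.0978 0.0389] grasp [0.58   0.0807 0.0469] tilt 64.93173280557713 toolz [ 0.0946  0.9009 -0.4237] tooly [ 0.9946 -0.1041  0.0006] F [-0.168  -0.0934  0.6213] 0.039309699170497175
[ 3.1401 -1.1333  1.4679]
scene [[368.1938 248.3456]] seat pred [[439.3602 222.9062]
 [444.0857 185.3064]] nose [[440.2397 213.0693]]
top [[271.6901 267.4868]] seat pred [[176.4102 250.0314]
 [159.6947 241.4352]] nose [[172.7481 259.7717]]
```

```bash
python3 - <<'E'
from nxt import *
from kin import *
g=json.load(open("grip.json")); Rg=R.from_euler("xyz",g["rot"])
plan([.5133,.10,.155],Rg); print(); 
p,sg=json.load(open("kin.json")); q=manip.state()["joint_pos"]
for P in ([.5133,.1,.155],[.5133,.254,.153],[.60,.245,.153]): q,e=ik(np.array(P),Rg,q,p,sg); print(q,e)
E
```

```text
[0.0344, -0.0228, -0.0179] [0.0, -0.0, -0.0]
[0.0344, -0.0228, -0.0179] [0.0, -0.0, -0.0]
[0.0344, -0.0228, -0.0179] [0.0, -0.0, -0.0]

[ 0.915   0.791  -0.8071  2.0365 -0.7826  0.8815  0.7462] 3.446314233990222e-09
[ 0.7395  0.8436 -0.9698  2.1233 -0.9858  0.5671  0.7841] 7.790495082371509e-09
[ 0.6336  0.8713 -0.8642  1.9212 -0.893   0.675   0.6602] 6.6578428326025135e-09
```

play_rows --commands '[[[0.018, 0, -0.0085, 0, 0, 0, 0.03], [0.03, -0.015, -0.014, 0, 0, 0, 0.03], [0.03, -0.027, -0.016, 0, 0, 0, 0.03], [0.028, -0.027, -0.015, 0, 0, 0, 0.03], [0, 0, 0, 0, 0, 0, 0.03], [0, 0, 0, 0, 0, 0, 0.03]]]'

```text
time: 14.78
tcp_pos: [0.5116, 0.1006, 0.1621]
eef_rot: [3.137, -1.126, 1.468]
force: [0.0, 1.0, -3.7]
width: 0.0394
```

```bash
python3 - <<'E'
from nxt import *
st(); g=json.load(open("grip.json")); Rg=R.from_euler("xyz",g["rot"])
plan([.5133,.254,.155],Rg)
E
```

```text
14.775 q [ 0.9184  0.7737 -0.8282  2.0385 -0.8011  0.859   0.7469] tcp [0.5116 0.1006 0.1621] grasp [0.5098 0.0835 0.1703] tilt 64.50483255538164 toolz [ 0.0974  0.8973 -0.4304] tooly [ 0.9943 -0.1069  0.0022] F [ 0.0489  1.0121 -3.6999] 0.0394310929123824
[0.0198, -0.0049, 0.047] [0.06, 0.14, 0.0]
[0.0197, -0.0049, 0.047] [0.06, 0.14, 0.0]
[0.0196, -0.0048, 0.0471] [0.06, 0.14, 0.0]
```

play_rows --commands '[[[0.015, -0.0035, 0.035, 0, 0.1, 0, 0.03], [0.015, -0.0035, 0.035, 0, 0.1, 0, 0.03], [0.015, -0.0035, 0.035, 0, 0.1, 0, 0.03], [0.014, -0.0035, 0.035, 0, 0.1, 0, 0.03], [0, 0, 0, 0, 0, 0, 0.03], [0, 0, 0, 0, 0, 0, 0.03]]]'

```text
time: 15.52
tcp_pos: [0.5201, 0.2552, 0.1512]
eef_rot: [-3.139, -1.131, 1.453]
force: [0.1, -0.5, -3.8]
width: 0.0389
```

```bash
python3 - <<'E'
from nxt import *
st(); g=json.load(open("grip.json")); Rg=R.from_euler("xyz",g["rot"])
plan([.5133,.254,.153],Rg)
a=snap("top","top4")[1]; 
b=snap("scene","scene4")[1]
w=snap("wrist","w5")[1]
A=cv2.resize(a[190:290,130:250],(440,367),interpolation=2);B=cv2.resize(b[160:300,390:490],(262,367),interpolation=2)
o=np.hstack([A,B]); W=cv2.resize(w,(307,230)); o2=np.zeros((600,702,3),np.uint8); o2[:367]=o; o2[370:,:307]=W
cv2.imwrite("pics/crop8.png",o2[:,:,::-1])
E
```

```text
15.525 q [ 0.7324  0.8554 -0.9822  2.1064 -1.0031  0.5327  0.7952] tcp [0.5201 0.2552 0.1512] grasp [0.5181 0.2381 0.1593] tilt 64.81005344828034 toolz [ 0.104   0.8989 -0.4256] tooly [ 0.9933 -0.1154 -0.0011] F [ 0.1081 -0.4867 -3.8008] 0.03893702335715956
[0.0008, -0.0066, -0.0025] [0.55, 0.12, -0.37]
```

View pics/crop8.png

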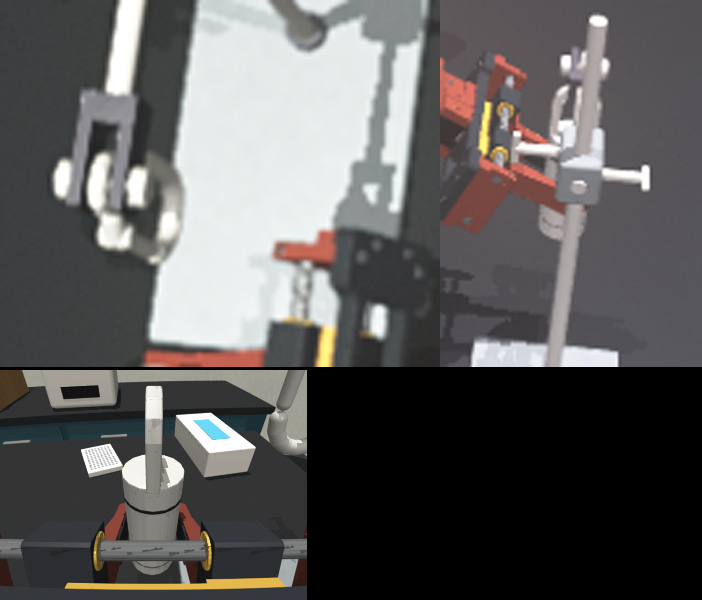

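The top crop shows the hook clear of the gripper, with its gate knobs at about (110,190). The wrist picture shows the loop upright at about (319,40–190 full size) and the hook bend at right, about (565–640, 75–165). I compare the predicted and seen hook positions numerically.

```bash
python3 - <<'E'
from nxt import *
c=cal("w5"); im=cv2.imread("pics/w5.png")
yaw=-.103; X=np.array([np.cos(yaw),np.sin(yaw),0]); S=np.array([.601,.2285,0])
def H(x,z): return S+X*x+[0,0,z]
print("nose top -x edge,top",proj(c,[H(-21.5e-3,.25),H(-.017,.25),H(-.0125,.25)]),"outer bottom",proj(c,[H(0,.224)]),"spine",proj(c,[H(.017,.26),H(.0215,.25)]),"gate hinge",proj(c,[H(-.017,.303)]))
print("crown pred",proj(c,[[.5181,.2391,.1593-.0469+z] for z in (.148,.1)]))
g=im[30:180:5,540:640:3].max(2)
for i,r in enumerate(g): print(30+5*i,"".join("#" if v>170 else "+" if v>120 else "." for v in r))
E
```

```text
nose top -x edge,top [[564.4052  83.1242]
 [581.6179  83.5541]
 [598.6332  84.021 ]] outer bottom [[602.3619 175.0648]] spine [[725.5217  47.9612]
 [719.6051  88.737 ]] gate hinge [[ 676.8282 -198.0016]]
crown pred [[313.0693  32.4898]
 [314.2551 205.5707]]
30 +++++++++++++++++......+++++.+++++
35 ++++++++++++++++......++++++++++++
40 ++++++++++++++++......++++++++++++
45 +++++++++++++++......+++++.+++++++
50 +++++++++++++++.....++++++++++++++
55 ++++++++++++++.....+++++++++++++++
60 .+++++++++++++.....+++++.+++++++++
65 .....++++++++.....++++++++++++++++
70 ........++++.....+++++++++++++++++
75 ...........+.......+++++++++++++++
80 ............+........+++++++++++++
85 ...........+#+...+++++++++++++++++
90 .........+###+++++++++++++++++++++
95 ......++++####+##+++++++++++++++++
100 .....++..+++#####+++++++++++++++++
105 .....++.....++++++++++++++++++++++
110 ....+++......+++++++++++++++++++++
115 ...++++......+++++++++++++++++++++
120 ...+++.......+++++++++++++++++++++
125 ..++++......++++++++++++++++++++++
130 ..++++......++++++++++++++++++++++
135 .+++++.......+++++++++++++++++++++
140 ...++++.......++++++#++++++++++++.
145 .....++.......+++++++#######++++++
150 .......+.......++++++##########+++
155 ................+++++######+++++++
160 .................+++++#####+++++++
165 ...................+++++++++++++++
170 .........................++++++...
175 ................................++
```

```bash
python3 - <<'E'
from nxt import *
c=cal("top4"); im=cv2.imread("pics/top4.png")
Cx=np.array([.5197,.2391,.260]); yaw=-.103
L=np.array([-np.sin(yaw),np.cos(yaw),0])
print("crown ctr & ends",proj(c,[Cx,Cx+.02*L,Cx-.02*L]).round(1))
S=np.array([.6034,.2285,0]);X=np.array([np.cos(yaw),np.sin(yaw),0])
print("hinge",proj(c,[S+X*-.017+[0,0,.303]]),"knob .328",proj(c,[S+[0,0,.328]]),"bend",proj(c,[S+[0,0,.224],S+X*.017+[0,0,.25]]))
u,v=proj(c,[Cx])[0].astype(int)
for r in range(v-16,v+22,2): print(r,"".join("%4d"%im[r,k].max() + ("r" if int(im[r,k,2])-int(im[r,k,0])>40 else " ") for k in range(u-24,u+34,3)))
print("cols",u-24)
print("hook")
for r in range(232,264,2): print(r,"".join("%4d"%im[r,k].max() for k in range(142,188,2)))
E
```

```text
crown ctr & ends [[163.  300.5]
 [150.  299.3]
 [175.9 301.8]]
hinge [[162.1379 253.207 ]] knob .328 [[158.7307 239.0653]] bend [[177.6468 249.022 ]
 [174.8244 236.0554]]
284   65   65   63   65   66   66   66   66   66   66   66   63   66   73  117  140  152  184  211  216 
286   63   63   64   64   65   66   66   67   65   66   67  180r 172r 169r 138r 162r 166r 166r 177r 200r
288   63   64   65   65   64   67   65   65   66   59   65  192r 193r 196r 196r 194r 195r 195r 195r 195r
290   64   63   64   64   65   65   66   67   63   52  217  255  255  155r  81  108r 164r 196r 195r 195r
292   63   64   64   65   64   65   65   58   52  255  255  255  255  255  102   64   56   91  113r 135r
294   63   62   62   64   65   65   65   55  192  255  255  255  255  255  255   88   98   89   72   65 
296   62   63   64   65   65   63   71   48  255  242  249  254  255  255  255  124   99  101   95   70 
298   65   63   63   63   63   71  246  255  255  221  195  186  192  220  221  188   77  103  100   78 
300   62   63   63   63   64   87  249  254  254  255  255  243  239  150  154  177   86 
[... 1931 characters left out ...]
5 181 226 239 239 239
250   64  63  65  64  65  56  57  67 253 250 197  80  61  58  65  71 252 255 216 237 238 237 238
252   64  64  63  65  65  57  56 106 240 238 197 194 112  59  67  78 252 250 212 238 238 238 237
254   65  64  65  66  65  65  55 147 250 240 217 255 105  86  70 118 233 223 184 239 238 238 238
256   64  65  63  64  65  66  65  88 238 239 246 253 107 109 103 115 140 131 208 237 238 238 237
258   66  63  64  65  66  65  67  63  67  73  97  80  92 111 111 118 163 144 239 238 238 238 238
260   65  65  65  66  66  67  64  66  65  57  58  58  58  71 138 217 156 231 239 239 239 238 238
262   65  65  65  66  65  67  66  66  66  63  59  59  59  58  63  91 237 239 240 240 239 238 239
```

```bash
cat > tgt.py <<'E'
from nxt import *
g=json.load(open("grip.json")); Rg=R.from_euler("xyz",g["rot"]); yaw=-.103; X=np.array([np.cos(yaw),np.sin(yaw),0]); S=np.array([.6034,.2307,0])
def T(x,up):  # crown centre at stand x, up above nose
    return S+X*x+np.array([-.001,.0015,0])+[.0018,.0171,.145+up]
def where():
    s,A=st(); d=s["tcp_pos"]-T(0,0); print("crown stand x %.1f y %.1f up %.1f mm"%(d@X*1e3,d@[-X[1],X[0],0]*1e3,d[2]*1e3)); print("rot err deg",np.degrees((R.from_matrix(A).inv()*Rg).as_rotvec()))
if __name__=="__main__":
    where(); plan(T(float(sys.argv[1]),float(sys.argv[2])),Rg,int(sys.argv[3]) if len(sys.argv)>3 else None)
E
python3 tgt.py -.035 .010 3
```

```text
15.675 q [ 0.7337  0.8543 -0.9825  2.107  -1.0032  0.5329  0.7953] tcp [0.52   0.2547 0.1515] grasp [0.518  0.2376 0.1596] tilt 64.79258955707212 toolz [ 0.1047  0.8987 -0.4259] tooly [ 0.9933 -0.116  -0.0005] F [ 0.3047  0.2872 -2.9554] 0.03894214811592827
crown stand x -84.3 y -3.3 up 6.5 mm
rot err deg [ 0.5939  0.1392 -0.3494]
[0.0016, 0.0164, 0.0007] [0.2, 0.05, -0.12]
[0.0016, 0.0164, 0.0006] [0.2, 0.05, -0.12]
[0.0016, 0.0164, 0.0006] [0.2, 0.05, -0.12]
```

play_rows --commands '[[[0.003, 0.012, 0.001, 0.3, 0.1, -0.2, 0.03], [0.003, 0.012, 0.001, 0.2, 0.1, -0.1, 0.03], [0.002, 0.012, 0.001, 0.1, 0, 0, 0.03], [0.002, 0.01, 0.0005, 0, 0, 0, 0.03], [0, 0, 0, 0, 0, 0, 0.03], [0, 0, 0, 0, 0, 0, 0.03]]]'

```text
time: 16.42
tcp_pos: [0.5719, 0.2551, 0.1595]
eef_rot: [3.138, -1.133, 1.467]
force: [-0.1, -0.4, -3.0]
width: 0.039
```

```bash
python3 tgt.py 0.002 .009 4; python3 - <<'E'
from nxt import *
snap("wrist","w6"); c=cal("w6"); im=cv2.imread("pics/w6.png")
for r in range(10,190,6): print(r,"".join("%4d"%im[r,k].max() for k in range(270,560,10)))
E
```

```text
16.425 q [ 0.6594  0.8511 -0.915   1.9837 -0.9457  0.6118  0.7077] tcp [0.5719 0.2551 0.1595] grasp [0.5701 0.238  0.1676] tilt 64.92091284292181 toolz [ 0.0974  0.9005 -0.4239] tooly [ 0.9943 -0.1069  0.0015] F [-0.0855 -0.421  -2.9857] 0.0389665148668758
crown stand x -32.7 y 2.5 up 14.5 mm
rot err deg [ 0.1648  0.011  -0.0253]
[-0.0015, 0.0087, 0.0001] [0.04, 0.0, -0.01]
[-0.0015, 0.0087, 0.0001] [0.04, 0.0, -0.01]
[-0.0015, 0.0087, 0.0] [0.04, 0.0, -0.01]
[-0.0015, 0.0087, 0.0] [0.04, 0.0, -0.01]
10  184 183 184 184 182 187 183 183 184 186 184 123 146 146 123 178 180 180 179 180 182 182 187 179 180 181 161 115 139
16  182 185 177 183 180 185 182 181 183 182 182 122 144 145 172 175 183 179 180 183 182 181 182 181 181 183  92 119 142
22  184 182 183 181 182 183 183 185 181 182 180 123 146 144 177 177 184 179 180 183 181 182 182 181 180 180  91 126 143
28  165 138 123 109  87  71  67  62  63  56  60 128 148 143  59  61  59  60  61  66 180 183 180 182 178 180  98 128 145
34   61  60  61  62 254 251 248  60  59  63  61 130 149 142  61  61  62  59  61  63  63 182 182 180 178 176 104 13
[... 2320 characters left out ...]
171 172 137 142 142 125 148 152 224 238 255 255 255 255 255 255  60 110 141 152 146 188 180 184
160   62  62  62  60 152 155 147  59 140 144 117 146 150 189 255 255 255 255 255 255 255  70 121 147 153 139  60 187 186
166   60  62  62  59 153 154 145  60 136 143 113 144 150 162 255 255 255 255 255 255 255 136 155 151 151 109  61  82 104
172   61  61  61  60 152 153 147  60 135 141 103 141 157 160 240 255 255 255 255 255 146 150 164 163 146  60  62  61 102
178   61  62  69 255 153 153 148 229  56 140 143 127 152 164 235 248 255 234 184 152 168 149 166 152 119  60  61  61  63
184   59 254 253 253 152 153 148 254 252 243 142 111 143 161 175 236 249 252 175 170 179 183 159 135  63  61  61  59  61
```

```bash
python3 - <<'E'
from tgt import *
c=cal("w6"); Y=np.array([-X[1],X[0],0])
C=S+X*-.0327+Y*.0025+[0,0,.250+.0145]
print("crown top ctr / near shoulder / corners",proj(c,[C+[0,0,.004],C+[0,0,.004]-Y*.01,C-X*.004+[0,0,.004],C+X*.004+[0,0,.004]]).round(1).tolist())
N=S+X*-.017+[0,0,.25]
print("nose top, -x edge, near",proj(c,[N,N-X*.0045,N+X*.0045,N-Y*.0045]).round(1).tolist())
print("bend bottom",proj(c,[S+[0,0,.224]]), "hinge",proj(c,[N+[0,0,.05]]))
E
```

```text
crown top ctr / near shoulder / corners [[319.3, 34.8], [319.7, 45.9], [301.5, 34.8], [337.1, 34.8]]
nose top, -x edge, near [[382.5, 118.0], [364.4, 118.0], [400.6, 118.1], [385.0, 125.5]]
bend bottom [[432.2124 205.2825]] hinge [[ 408.4464 -148.2479]]
```

play_rows --commands '[[[-0.003, 0.006, -0.0005, 0, 0, 0, 0.03], [-0.002, 0.006, 0, 0, 0, 0, 0.03], [0, 0, 0, 0, 0, 0, 0.03], [0, 0, 0, 0, 0, 0, 0.03]]]'

```text
time: 16.98
tcp_pos: [0.5819, 0.2518, 0.1547]
eef_rot: [-3.141, -1.134, 1.467]
force: [-2.8, 0.7, -2.3]
width: 0.039
```

```bash
python3 tgt.py 0.003 .009 4
```

```text
16.975 q [ 0.6471  0.8635 -0.8961  1.9574 -0.9287  0.6292  0.6981] tcp [0.5819 0.2518 0.1547] grasp [0.5801 0.2347 0.1628] tilt 64.98549022197777 toolz [ 0.0933  0.9014 -0.4228] tooly [ 0.9947 -0.103  -0.0002] F [-2.7698  0.6599 -2.2863] 0.03900453126889665
crown stand x -22.5 y 0.2 up 9.7 mm
rot err deg [-0.0757 -0.0538 -0.0166]
[-0.0002, 0.0064, 0.0] [-0.02, -0.01, -0.0]
[-0.0002, 0.0064, 0.0] [-0.02, -0.01, -0.0]
[-0.0002, 0.0064, 0.0] [-0.02, -0.01, -0.0]
[-0.0002, 0.0064, 0.0] [-0.02, -0.01, -0.0]
```

Contact with the gate (−2.8 N in x). Aligned in y and height; I push in.

play_rows --commands '[[[0, 0.009, 0, 0, 0, 0, 0.03], [0, 0.009, 0, 0, 0, 0, 0.03], [0, 0.008, 0, 0, 0, 0, 0.03], [0, 0, 0, 0, 0, 0, 0.03]]]'

```text
time: 17.48
tcp_pos: [0.6055, 0.2505, 0.1538]
eef_rot: [-3.139, -1.134, 1.473]
force: [-5.0, 1.3, -4.5]
width: 0.0392
```

```bash
python3 tgt.py 0.003 .009 2
```

```text
17.475 q [ 0.6128  0.8746 -0.8626  1.8955 -0.8986  0.667   0.6621] tcp [0.6055 0.2505 0.1538] grasp [0.6039 0.2333 0.1618] tilt 64.97007552033452 toolz [ 0.0854  0.9021 -0.4231] tooly [ 0.9955 -0.0948 -0.0012] F [-5.043   1.3124 -4.5385] 0.039180692950777016
crown stand x 1.2 y 1.3 up 8.8 mm
rot err deg [-0.5273 -0.0382  0.129 ]
[-0.0002, 0.0009, -0.0007] [-0.26, -0.02, 0.06]
[-0.0002, 0.0009, -0.0006] [-0.26, -0.02, 0.06]
```

play_rows --commands '[[[0, 0.004, 0, -0.3, 0, 0, 0.03], [-0.0055, 0.002, 0.0022, -0.2, 0, 0, 0.03], [-0.0055, 0.001, 0.0022, 0, 0, 0, 0.03], [-0.005, 0, 0.0022, 0, 0, 0, 0.03], [0, 0, 0, 0, 0, 0, 0.03]]]'

```text
time: 18.1
tcp_pos: [0.6119, 0.2517, 0.1391]
eef_rot: [3.133, -1.141, 1.484]
force: [-5.4, -3.3, -3.8]
width: 0.0396
```

```bash
python3 tgt.py 0.000 -.013 2
```

```text
18.1 q [ 0.6064  0.9114 -0.8585  1.8822 -0.895   0.6551  0.6862] tcp [0.6119 0.2517 0.1391] grasp [0.6102 0.2345 0.1471] tilt 65.3925412594061 toolz [ 0.0877  0.9049 -0.4164] tooly [ 0.9955 -0.0948  0.0036] F [-5.359  -3.2653 -3.7567] 0.039602828518102436
crown stand x 7.4 y 3.2 up -5.9 mm
rot err deg [-0.4128 -0.4618  0.3749]
[-0.0039, -0.0037, 0.0001] [-0.21, -0.23, 0.19]
[-0.0039, -0.0037, 0.0001] [-0.21, -0.23, 0.19]
```

play_rows --commands '[[[-0.003, -0.005, -0.002, -0.4, -0.4, 0.3, 0.03], [-0.004, -0.002, 0, 0, 0, 0, 0.03], [0, 0, 0, 0, 0, 0, 0.03]]]'

```text
time: 18.48
tcp_pos: [0.6063, 0.2467, 0.1336]
eef_rot: [3.136, -1.134, 1.468]
force: [-0.6, 0.9, -0.8]
width: 0.039
```

```bash
python3 tgt.py 0.000 -.014 1; python3 - <<'E'
from nxt import *
snap("wrist","w7"); im=cv2.imread("pics/w7.png")
for r in range(0,190,8): print(r,"".join("%4d"%im[r,k].max() for k in range(240,480,8)))
E
```

```text
18.475 q [ 0.6208  0.9122 -0.8628  1.9034 -0.9038  0.6354  0.7008] tcp [0.6063 0.2467 0.1336] grasp [0.6044 0.2296 0.1416] tilt 64.99824072872632 toolz [ 0.0984  0.9009 -0.4226] tooly [ 0.9942 -0.1075  0.0023] F [-0.6398  0.8839 -0.8014] 0.03898283007897692
crown stand x 2.3 y -2.4 up -11.4 mm
rot err deg [ 0.2189 -0.0661  0.0052]
[-0.0013, -0.0023, 0.0032] [0.22, -0.07, 0.01]
0  215 218 218 217 215 215 219 219 214 218 217 219 218 213 215 215 130 164 175 174 164 208 209 214 211 210 214 212 214 213
8  189 213 215 217 217 211 214 212 213 215 213 213 213 216 216 216 134 167 178 175 163 209 209 212 210 208 214 214 216 212
16  186 168 214 214 209 213 213 215 213 214 216 218 217 213 215 211 137 167 176 175 158 212 212 213 211 211 216 213 213 217
24  171 147  71  72  73  74  75  74  72  72  72  72  74  73  72  72 156 169 174 175 155  73  73  73  74  72  72  70 213 215
32  175 157  74  75  71  75  74  73 105  92  91  91  73  73  73  75 163 180 178 166 132  72  72  73  71  74  72  72  75  71
40  177 164 135  74  73  73  74  75 204 209 202 205  73  72  72 133 170 180 173 160 103  72  73  74  7
[... 1564 characters left out ...]
203 166 166 255 255 255 255 255 255 255 255 255 255 255 255 255 255  72  73
152   72  74  74  73  72  72  73  74 200 191 195 201 164 170 255 255 255 255 255 255 255 255 255 255 252 246 214 217  74  73
160   72  74  73  74  73  74  72  72 176 181 177 174 160 167 157 226 217 215 214 214 214 209 215 216 216 218 217 218  72  74
168   74  74  74  73  74  74  72  72 176 179 177 173 160 167 168 216 215 215 216 214 213 215 214 216 215 215 214 217  74  74
176   73  73  73  73  72  73  72 121 175 180 178 174 190 160 165 215 215 214 215 214 216 214 213 214 215 215 214 109  72  73
184   73  73  73  72  78 253 253 253 173 179 176 172 152 253 253 248 214 215 214 214 215 214 216 216 214 216 215  71  74  73
```

play_rows --commands '[[[-0.003, -0.002, 0.0035, 0.2, 0, 0, 0.03], [0, 0, 0, 0, 0, 0, 0.03], [0, 0, 0, 0, 0, 0, 0.03]]]'

```text
time: 18.9
tcp_pos: [0.6068, 0.2501, 0.1338]
eef_rot: [3.132, -1.141, 1.475]
force: [-2.0, -2.3, 0.1]
width: 0.039
```

```bash
python3 tgt.py 0.000 -.013 1
```

```text
18.9 q [ 0.6188  0.9188 -0.867   1.9009 -0.9057  0.6344  0.7056] tcp [0.6068 0.2501 0.1338] grasp [0.605  0.2329 0.1418] tilt 65.37384236459556 toolz [ 0.0966  0.9039 -0.4167] tooly [ 0.9945 -0.1045  0.0039] F [-2.0331 -2.2916  0.084 ] 0.039011334665822454
crown stand x 2.5 y 1.1 up -11.2 mm
rot err deg [ 0.0981 -0.4419  0.158 ]
[-0.0021, -0.0025, -0.0002] [0.1, -0.44, 0.16]
```

play_rows --commands '[[[0, -0.001, -0.001, 0, 0, 0, 0.03], [0, 0, 0, 0, 0, 0, 0.044], [0, 0, 0, 0, 0, 0, 0.046], [0, 0, 0, 0, 0, 0, 0.055], [0, 0, 0, 0, 0, 0, 0.07], [0, 0, 0, 0, 0, 0, 0.0878], [0, 0, 0, 0, 0, 0, 0.0878], [0, 0, 0, 0, 0, 0, 0.0878]]]' --newtons 10

```text
time: 19.9
tcp_pos: [0.6063, 0.2492, 0.1338]
eef_rot: [3.133, -1.14, 1.472]
force: [-0.1, 0.3, 0.0]
width: 0.0874
```

play_rows --commands '[[[0, 0, 0, 0, 0, 0, 0.0878], [0, 0, 0, 0, 0, 0, 0.0878], [0, 0, 0, 0, 0, 0, 0.0878], [0, 0, 0, 0, 0, 0, 0.0878]]]'

```text
time: 20.4
tcp_pos: [0.6062, 0.2492, 0.1338]
eef_rot: [3.133, -1.14, 1.472]
force: [-0.2, -1.4, -0.4]
width: 0.0876
```

```bash
python3 tgt.py 0.000 -.013 1; python3 - <<'E'
from nxt import *
snap("wrist","w8"); im=cv2.imread("pics/w8.png")
for r in range(0,330,10): print(r,"".join("%4d"%im[r,k].max() for k in range(160,500,10)))
E
```

```text
20.4 q [ 0.6207  0.9177 -0.8673  1.903  -0.9065  0.6335  0.706 ] tcp [0.6062 0.2492 0.1338] grasp [0.6044 0.2321 0.1417] tilt 65.32976735818718 toolz [ 0.0977  0.9035 -0.4174] tooly [ 0.9944 -0.1059  0.0034] F [-0.1994 -1.4268 -0.3856] 0.08761665416654983
crown stand x 2.0 y 0.1 up -11.2 mm
rot err deg [ 0.1635 -0.3977  0.0993]
[-0.0017, -0.002, 0.0006] [0.16, -0.4, 0.1]
0  215 216 214 194 127 132 209 130 208 213 212 212 213 213 215 210 213 209 210 211 211 123 162 171 168 134 205 210 209 208 211 207 210 210
10  212 213 213 200 129 129 204 224 187 208 209 213 208 210 209 215 209 210 210 212 211 128 165 172 167 176 210 207 203 210 212 208 209 208
20  210 211 212 207 136 133 199 211 181 143 211 208 210 210 213 213 212 213 210 208 208 131 167 172 166 190 199 205 206 209 208 210 208 209
30   28 214 212 212 154 131 164 175 171 143  71  70  70  72  72  71  71  70  72  71  72 154 175 171 157  72  71  71  70  70  70 211 211 207
40   29 212 210 209 167 131 152 170 174 154  71  71  69  69 154 155 118  71  71  72  72 163 175 167 140  72  71  70  71  70  71  72  70 206
50   26 120 208 209 183 131
[... 3215 characters left out ...]
  71  71  70  82 188  71  72  72  70  70 146 157 165 166 176 178 175 174 170 161 156 140  72  72  70  70  71 188 188  73  70  72  71  71
290   71  71  72 186 178  27  71  70  73  71  31 157 164 167 175 175 176 173 169 160 153 127  71  72  72  70  61  71 187 186  71  70  72  72
300   72  71 187 177  64  26  71  69  70  71 144  30 158 166 174 177 175 172 170  42 138 134  71  71  70  71  45  30  78 186 188  71  71  71
310   72 185 186  70  27  28  71  70  72  72 141 156 163  43  34  35  31  31 129 146 153 118  71  71  71  71  34  31  31 169 187 187  71  65
320  186 186  67  27  28  25  72  69  73  73 136 154 164 168 169 176 176 170 167 158 152  72  71  72  71  71  28  24  30  71 165 187 185  70
```

play_rows --commands '[[[0, 0, -0.015, 0, 0, 0, 0.0878], [0, 0, -0.025, 0, 0, 0, 0.0878], [0, 0, -0.03, 0, 0, 0, 0.0878], [0, 0, -0.03, 0, 0, 0, 0.0878], [0, 0, -0.03, 0, 0, 0, 0.0878], [0, 0, -0.03, 0, 0, 0, 0.0878], [0, 0, 0, 0, 0, 0, 0.0878], [0, 0, 0, 0, 0, 0, 0.0878], [0, 0, 0, 0, 0, 0, 0.0878]]]'

```text
time: 21.58
tcp_pos: [0.5891, 0.0956, 0.2041]
eef_rot: [3.135, -1.138, 1.469]
force: [-0.3, -0.1, 0.2]
width: 0.0879
```

```bash
python3 - <<'E'
from tgt import *
st(); c,im=snap("wrist","w9"); im=im.copy()
Y=np.array([-X[1],X[0],0])
print("crown top",proj(c,[S+[0,0,.241]]),"cyl top",proj(c,[S+[0,0,.193]]),"foot",proj(c,[S+[0,0,.093]]),"nose",proj(c,[S-X*.017+[0,0,.25]]),"hinge",proj(c,[S-X*.017+[0,0,.3]]),"gate open .4 end",proj(c,[S-X*(.017-.02)+[0,0,.253]]))
n=proj(c,[S-X*.017+[0,0,.25]])[0].astype(int)
g=im.max(2)
for r in range(max(0,n[1]-110),n[1]+60,6): print(r,"".join("%4d"%g[r,k] for k in range(n[0]-40,n[0]+110,6) if 0<=k<640))
print("start col",n[0]-40)
for i in range(3):   # stillness
    pass
im2=manip.capture("wrist"); d=np.abs(im2.astype(int)-im.astype(int)).max(2); print("still: changed px",(d>40).sum())
# bystanders: top & scene compare with start
for nme in ("top","scene"):
    c2,b=snap(nme,nme+"9"); a=cv2.imread(f"pics/{nme}0.png")[:,:,::-1]
    hs=lambda x:cv2.cvtColor(np.ascontiguousarray(x),cv2.COLOR_RGB2HSV)
    for col,(l,h) in {"amber":((5,120,60),(18,255,255)),"yellow":((24,120,80),(34,255,255)),"purple":((130,100,60),(155,255,255)),"teal":((85,150,80),(95,255,255))}.items():
        m=[cv2.inRange(hs(x),np.array(l),np.array(h)) for x in (a,b)]
        print(nme,col,[(np.array([np.median(v) for v in np.nonzero(k)[::-1]]),int((k>0).sum())) for k in m])
    for nm,P in {"dockside":[[.6315,-.1627,.13],[.6192,-.2851,.13]],"tipbox":[[.748,.045,.069]]}.items():
        for u,v in proj(c2,P).astype(int): 
            A=a[v-14:v+14,u-14:u+14].astype(int);B=b[v-14:v+14,u-14:u+14].astype(int); print(nme,nm,"mean abs diff",np.abs(A-B).mean().round(1))
E
```

```text
21.575 q [ 0.8261  0.7637 -0.7876  1.8579 -0.7901  0.961   0.623 ] tcp [0.5891 0.0956 0.2041] grasp [0.5872 0.0785 0.2121] tilt 65.18906079652211 toolz [ 0.099   0.9023 -0.4196] tooly [ 0.9942 -0.1078  0.0029] F [-0.349  -0.0912  0.2054] 0.08788398403134874
crown top [[315.6183 102.6106]] cyl top [[315.6136 169.7183]] foot [[315.6175 273.0327]] nose [[288.1841  88.3613]] hinge [[284.6078  -2.6201]] gate open .4 end [[320.4961  83.4727]]
0  213 214 214 216 217 164 164 167 221 219 219 219 214 211 214 133 159 162 217 213 209 210 213 212 210
6  212 216 214 212 218 150 161 144 216 219 216 219 218 214 216 114 154 162 215 211 209 210 210 213 212
12  213 215 217 213 215 161 161 135 219 219 216 217 216 214 211 145 160 155 217 213 212 213 211 211 211
18  211 216 215 214 218 195 173 130 214 213 218 216 214 218 211 141 175 167 216 212 211 211 210 209 209
24  214 214 217 213 217 200 173 133 214 213 216 213 213 215 213 128 175 163 215 211 210 213 210 211 211
30  216 211 212 216 211 198 175 137 214 215 215 213 214 216 216 131 175 163 211 213 213 209 209 213 215
36   79  75  74  71  71  75 177 141  
[... 2029 characters left out ...]
([336.5, 254. ]), 1402)]
top yellow [(array([435., 304.]), 530), (array([433., 303.]), 465)]
top purple [(array([407., 192.]), 574), (array([407., 192.]), 606)]
top teal [(array([474.5, 191. ]), 388), (array([470., 195.]), 583)]
top dockside mean abs diff 46.3
top dockside mean abs diff 137.5
top tipbox mean abs diff 0.3
scene amber [(array([299., 328.]), 697), (array([300., 327.]), 754)]
scene yellow [(array([242., 241.]), 387), (array([242., 241.]), 432)]
scene purple [(array([244., 315.]), 1116), (array([244., 314.]), 1145)]
scene teal [(array([188., 313.]), 907), (array([188., 313.]), 908)]
scene dockside mean abs diff 25.6
scene dockside mean abs diff 24.8
scene tipbox mean abs diff 1.2
```

play_rows --commands '[[[0, 0, 0, 0, 0, 0, 0.0878], [0, 0, 0, 0, 0, 0, 0.0878], [0, 0, 0, 0, 0, 0, 0.0878], [0, 0, 0, 0, 0, 0, 0.0878], [0, 0, 0, 0, 0, 0, 0.0878], [0, 0, 0, 0, 0, 0, 0.0878], [0, 0, 0, 0, 0, 0, 0.0878], [0, 0, 0, 0, 0, 0, 0.0878], [0, 0, 0, 0, 0, 0, 0.0878], [0, 0, 0, 0, 0, 0, 0.0878]]]'

```text
time: 23.02
tcp_pos: [0.589, 0.0963, 0.2039]
eef_rot: [3.136, -1.138, 1.469]
force: [0.1, -0.1, -0.1]
width: 0.0876
```

```bash
python3 - <<'E'
from tgt import *
a=manip.capture("wrist").copy(); 
for i in range(5): b=manip.capture("wrist").copy()
d=np.abs(a.astype(int)-b).max(2)>40; print("changed",d.sum(), "region loop",d[60:300,240:400].sum())
for r in (110,150,200,240): 
    f=lambda im:[int(k) for k in np.nonzero(im[r,255:400].max(1)>140)[0][[0,-1]]+255]
    print(r,f(a),f(b))
o=cv2.imread("pics/scene0.png");n=cv2.imread("pics/scene9.png")
for nm,im in (("before",o),("after",n)):
    e=cv2.Canny(cv2.cvtColor(im,cv2.COLOR_BGR2GRAY),60,150)[238:285,180:280]; print(nm)
    for r in range(0,40,2): print("".join("#" if e[r:r+2,k:k+1].any() else "." for k in range(100)))
E
```

```text
changed 52 region loop 3
110 [286, 391] [286, 391]
150 [311, 399] [311, 399]
200 [294, 338] [294, 338]
240 [293, 338] [293, 338]
before
.....................................................#...#......#...##..............................
.....................................................#..###.....#....##.............................
....................................................##.....######....##.............................
.....................................................#...##########..##.............................
...............######.#..............................###############..#.............................
...............#...##.##..................#####......#...............##.............................
..............##..##..##..................#..##.#.....###.........##...##...........................
.........######...#...##.................#...#..#.....############..###..###........................
........##........#....##########.......##..##..#.....#.##########..#...#..#........................
.......##........##.....#........########...#....#....#
[... 2381 characters left out ...]
......#..#...##..#....##........######........####...........#..#....##.................#.....
.##.......#.#..#...##..###..##.......##................#...#########.##.#..#####.............#......
##........#.####....#...##..#.......##..................###........##...#.#..#############..#.......
#..........###......#####.#########.#.................##...........#....#####....#.#......##........
..............#######..##.........######...........####.......###..#....#.......##.#......##........
######.................................#############..........#.####....#....####.#.......#.........
......#################........................................####....######..###.......#..........
```

The logger hangs still. The gate bar reaches straight down to the nose, so it is shut. Both side loggers sit unchanged in their wells, and the middle well is empty.

```bash
python3 -c "
from bench import manip
print(manip.hand_in(), manip.state()['time'])"
```

```text
the job is handed in; nothing more can be done
the job is handed in; nothing more can be done
```

The middle logger now hangs still in the bend of the hook with the gate shut behind it, and the job is handed in. The clock last read 23.0 s; the last camera checks added about 0.3 s.

I lifted it by its loop, stood it on the bench and let go. I then took it again by its body from the side, pushed the loop past the gate (about 5 N), lowered it into the bend, released it and backed away.

**Last checks:**
- **Hanging still:** over about 0.25 s its outline did not move by a pixel. The tool force readings were about zero, and the arm stood clear.
- **Gate:** in the wrist picture its bar comes straight down to the nose, so I read it as shut. The gate angle itself was not measured.
- **Side loggers:** in the scene view their outlines are unchanged in their wells.
- **Bottle and tip box:** both are unchanged in the scene view, and the tip box is unchanged in the top view too.

**Disagreements:**
- **Loop direction:** the loops stood across the dock row, not along it as the text says. I pinched along the block's y instead.
- **Top view:** the colour check of the bottle and the patch check of the side loggers did not match the start picture there. I did not look into why (arm or shadows in the way is likely) and relied on the scene view.
- **Still check:** an earlier check right after backing away showed about 1,500 changed pixels. After 1.3 s more it was 52, with 3 of them near the logger.

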